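Knock a stuck boss out of a paint-shaker plate

TASK

The round boss is stuck flush in the hub of the ribbed shaker plate. Work the knockout rod below it by its upright handle: slide the rod along until it finds the hidden hole in the guide bar, push it gently up through the hole (the pin never pressing harder than 25 N) until the boss pops up out of the hub, then lift the boss off and set it down gently, flat, near the middle of the shallow tray, leaving the other things on the bench alone.

Things in the scene. Friction and masses are not known exactly. Their poses are not given: they have to be found in the camera images.
- nest_top (a point): centre of the pocket mouth, at the top face of the hub (96 mm across, 120 mm above the bench) of the fixed ribbed aluminium plate, 244 mm across, rim top at 106 mm, on four legs. z is up, -x points to the rod's handle, roughly at the robot; y is the way the rod's carriage slides. The pocket is 56 mm wide, 30 mm deep, with a 39 mm opening in its floor. Place and yaw vary.
- stand: the stand with that plate; origin on the bench under the pocket's centre, axes as nest_top. Three spring plungers in the pocket wall grip the boss: pushing it up takes about 8 to 20 N, its weight included, until it has risen about 13 mm; then they snap in under it and keep it from falling back.
- guide_face (a point): point straight below the pocket's centre, on the underside of a fixed steel guide bar hidden under the plate (underside 72, top 82 mm above the bench). Its only hole, 15 mm wide along y and 20 along x, is on this line in x, but its middle lies 3.5 to 10.5 mm off this point, towards +y or -y: not measured, feel for it with the pin. Axes as nest_top.
- boss_mid (a point): centre of the stuck steel boss, a plain round disc 54 mm across and 30 mm high (0.34 to 0.5 kg); at the start its top is flush with the hub (this point 15 mm below nest_top), so it cannot be gripped; after it has popped up it stands about 10 to 15 mm proud, tilted up to about 12 degrees. z is its axis, up.
- boss: the same boss; origin at the centre of its underside
- rod_grip (a point): middle of the black upright handle of the rod frame, before the plate: 24 mm along nest_top's x, 18 along y, from 26 mm above to 30 mm below this point. A bar under the plate joins it to the pin, 150 mm further along +x. The frame moves only up/down and sideways and stays where left; lifting it takes about 6 N by itself, sliding it about 1 N.
- pin: the upright steel knockout pin, 12 mm thick, round-ended, carried by the rod frame; origin at the centre of its tip (its very top). Only up and sideways moves are possible.
- rod (a joint): height of the rod frame above its lowest position, m, 0 to 0.048; the pin tip is 58 mm above the bench at 0, so it meets the guide bar at 0.014, the boss at 0.032, and the boss pops free at about 0.045 to 0.047
- carriage (a joint): sideways position of the rod frame, m, -0.03 to 0.03, positive to nest_top's +y; 0 puts the pin under the pocket's centre. It starts on the negative side.
- tray_in (a point): centre of the inner floor of the open shallow grey tray (160 x 160 x 25 mm, walls 5 mm), 5 mm above the bench, loose, 0.9 kg; to the left or right of the stand
- tray: the same tray; origin at the centre of its underside
- tin_mid (a point): middle of a round tin, 90 mm across, 110 mm high, on the other side; leave alone
- jar_mid (a point): middle of a jar, 60 mm across, 85 mm high; leave alone
- wrench_mid (a point): a wrench lying flat; leave alone
- driver_mid (a point): a screwdriver lying flat; leave alone
- brush_mid (a point): a paint brush lying flat; leave alone
There are look-alikes about, which are no part of the job. There is more than one size of the boss; the job needs the smallest. Of the things that look like the tray, the larger one is meant.

How it is judged:
By the outcome, as a careful person would: the job done as asked, in the order asked, and still so for the second after the job is handed in, with the robot touching nothing.
It also fails if it takes over 72 s, if anything falls off the work surface, if the arm or the gripper's body presses on something with over 40 N, if the wrist force passes 120 N, or if a joint passes its speed limit or range.

ROBOT

A 7-joint arm with a two-finger parallel gripper is mounted at the origin on the work surface. World frame = base frame: x ahead of the robot, y to its left, z up, the work surface at z = 0. Lengths are in mm, angles in rad, forces in N, time in s.
With the tool pointing down it reaches from about 350 to 900 mm from the base axis. Payload 8.1 kg.
Tool frame: the origin (TCP) lies at the very end of the fingers, on their centre line; the grasp point (between the pads) lies 19 mm behind it; z points along the fingers, y is the direction in which the jaws open and shut (so a half turn about z gives the same grasp; the last joint's range is limited). The gripper opens to 92 mm and grips with 3 to 60 N. Pads are 19 mm wide; open, the fingers measure 130 mm over their backs; the gripper's body (75 mm by 190 mm) begins 47 mm behind the grasp point.
Start: joints at [1.213, 0.434, 0.025, 1.573, -0.012, 1.134, -0.075], TCP at [157.508, -604.841, 226.742] pointing down, gripper open.
Joint ranges: [-2.62, 2.62], [-0.44, 2.09], [-1.27, 1.32], [0.08, 2.57], [-1.32, 4.46], [0.12, 2], [-2.74, 2.74]. Speed limits (rad/s): [2.22, 2.22, 3.01, 3.01, 3.14, 3.14, 3.14].

INTERFACE

Orientations are given as a rotation vector (axis times angle).
In Python, from cell import readout, viewer, r gives the robot as it stands.
- The arm moves only by the tool carry_out, never from a script. Its argument "series" is a list that holds one entry, the list of rows, each a list of 6 numbers: the shift along the world's x, y, z in mm, then the turn, a rotation vector about the world's x, y, z in degrees. In form: [[[tx, ty, tz, ax, ay, az], ...]]. A call has 1 to 5 rows; each row is the pose to reach, as a shift and turn from the pose commanded when the call began; what a row does not reach only later rows make up. A row lasts 1/10 s, in which the tool goes at most 50 mm and 8.59 degrees, less where a joint would pass 70% of its speed; a pose out of reach is approached as far as the arm can. A call with a gripper value outside its range is refused whole. "grip" is the opening, from -1 (shut) to 1 (fully open), set as the call begins (left out, the last holds). The fingers move at their own pace and stop on an object; "squeeze" is the grip in N (left out, the last holds). Time passes only in rows, so rows that repeat a pose let the fingers close. It gives the time, the measured TCP pose, the force and the opening at its end, in the units of the state.
- readout.read_state(): the state, without advancing time (a new reading comes with each control period).
- viewer.read_camera(name): name is "side" or "top" or "wrist"; returns the picture (420x560x3 uint8, red, green, blue); there is no depth.
- viewer.camera_model(name): a dict with "K" (3x3 intrinsics, pixels), "T" (4x4, takes a point from camera to world coordinates). Camera axes: x right, y down, z forward; pixel columns grow to the right and rows downward; lengths in mm; the calibration is good to about 2 mm. A picture is of the moment at which its call begins: read the wrist's pose just before it. camera_model takes no time and is no camera call; for the wrist camera it gives the pose at the moment of the call.
- r.job_done(): hands the job in, once; it reports no verdict.
The state is a dict: "clock": time; "q": joint angles; "joint_vel": joint speeds; "joint_efforts": joint torques, N m; "tool_pos": TCP position; "orientation": TCP orientation; "wrist_force": force on the tool from outside, world axes, zero at the start; "wrist_torque": the same for the moment, N m; "finger_gap": finger opening in mm.
Only numpy, scipy, OpenCV 4.12 (cv2) and the standard library are available. Lean on these libraries where they do the work, as an engineer would, in place of code of your own. Each camera call takes 0.05 s, during which the arm holds its last target.

## Working session

There is one attempt and no reset: what is moved stays moved. The work goes in short steps, Python scripts to look and compute and a tool call to move; the robot and the scene stay as the last step left them, time stands still between calls to the robot, and variables do not carry over. Pictures are saved under pics/ and viewed, and the job is handed in when it is done.

Besides the shell and the picture viewer there is one more tool, called after "Call:" by a JSON object that holds its "method" and its "body", one argument or row to a line. carry_out: Moves the arm, as the interface text tells. Its arguments: {"type":"object","properties":{"series":{"type":"array","items":{"type":"array","items":{"type":"array","items":{"type":"number"}}}},"grip":{"type":"number"},"squeeze":{"type":"number"}},"required":["series"]}

```bash
ls; mkdir -p pics; python3 - <<'E'
from cell import readout, viewer, r
import cv2
for n in ("side","top","wrist"):
    m=viewer.camera_model(n)
    print(n,m["K"],m["T"])
    cv2.imwrite(f"pics/{n}0.png",viewer.read_camera(n)[:,:,::-1])
print(readout.read_state())
E
```

```text
pics
side [[387.07904046   0.         286.00426459]
 [  0.         387.07904046 207.38272273]
 [  0.           0.           1.        ]] [[-9.97131656e-01 -4.26519652e-02  6.25241647e-02  3.87533716e+02]
 [-7.38417528e-02  7.29501667e-01 -6.79981407e-01  6.87795466e+02]
 [-1.66089391e-02 -6.82647880e-01 -7.30558701e-01  8.73430039e+02]
 [ 0.00000000e+00  0.00000000e+00  0.00000000e+00  1.00000000e+00]]
top [[456.799238     0.         280.24995553]
 [  0.         456.799238   207.01127183]
 [  0.           0.           1.        ]] [[-2.41269137e-02 -9.81940751e-01  1.87643955e-01  2.36367052e+02]
 [-9.99544826e-01  2.02936813e-02 -2.23228034e-02 -4.01011156e+00]
 [ 1.81116837e-02 -1.88097125e-01 -9.81983421e-01  1.35412275e+03]
 [ 0.00000000e+00  0.00000000e+00  0.00000000e+00  1.00000000e+00]]
wrist [[347.57897957   0.         278.79894613]
 [  0.         347.57897957 210.46672381]
 [  0.           0.           1.        ]] [[ 2.51115223e-01 -9.23293068e-01 -2.90639046e-01  2.35747185e+02]
 [-9.67956406e-01 -2.39912994e-01 -7.41764901e-02 -5.84361635e+02]
 [-1.24144451e-03  2.99952772e-01 -9.53953245e-01  3.83285427e+02]
 [ 0.00000000e+00  0.00000000e+00  0.00000000e+00  1.00000000e+00]]
{'clock': 0.15, 'q': array([ 1.21341765,  0.43502189,  0.02501418,  1.57387608, -0.01158049,
        1.13401598, -0.07510046]), 'joint_vel': array([ 4.86025023e-04, -2.05964962e-03, -9.88471597e-05, -2.72642871e-03,
        7.39004328e-04, -5.40233186e-04, -1.88702940e-03]), 'joint_efforts': array([ 2.83181660e-03, -6.68266082e+01,  9.85794850e-01, -3.14695466e+01,
       -6.05150498e-02,  3.92980326e-02,  1.37434931e-04]), 'tool_pos': array([ 157.34755726, -604.46946518,  226.15587745]), 'orientation': array([-3.11502375e+00, -3.98827737e-01,  4.53237670e-04]), 'wrist_force': array([ 0.76245649, -0.25772309, -0.19472701]), 'wrist_torque': array([ 0.00090659, -0.03132268,  0.01373633]), 'finger_gap': 92.07483024379552}
```

View pics/top0.png

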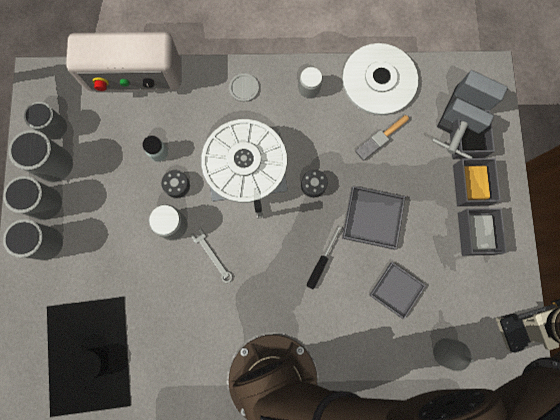

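View pics/side0.png

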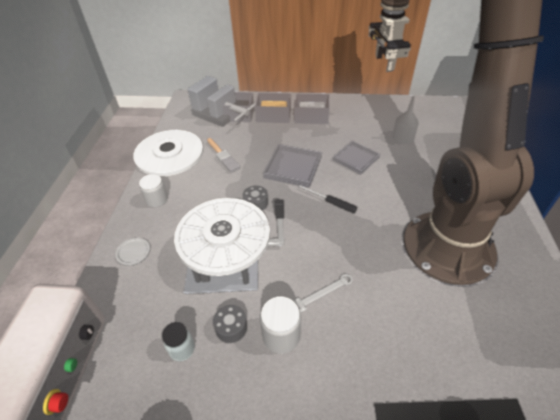

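View pics/wrist0.png

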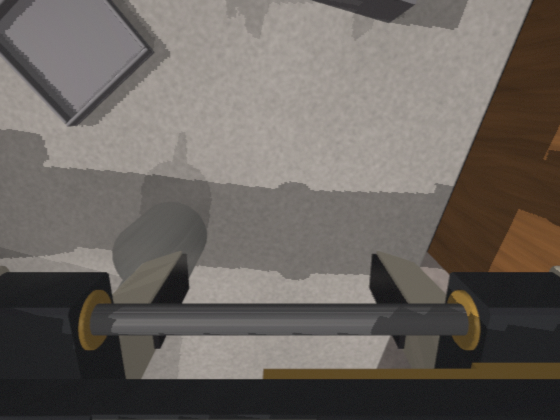

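Top view: the ribbed plate is at (244,160) with the boss in its hub, and the look-alike bosses are at (175,183) and (314,182). The large tray is at (377,217), the small one at (399,289), the handle near (258,206), the tin at (165,221) and the jar at (152,148). I'll enlarge these next.

```bash
python3 - <<'E'
import cv2
t=cv2.imread("pics/top0.png")
cv2.imwrite("pics/c1.png",cv2.resize(t[110:230,150:310],None,fx=5,fy=5,interpolation=cv2.INTER_CUBIC))
cv2.imwrite("pics/c2.png",cv2.resize(t[175:325,300:460],None,fx=4,fy=4,interpolation=cv2.INTER_CUBIC))
s=cv2.imread("pics/side0.png")
cv2.imwrite("pics/c3.png",cv2.resize(s[180:300,160:320],None,fx=5,fy=5,interpolation=cv2.INTER_CUBIC))
E
```

```text
(no output)
```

View pics/c1.png

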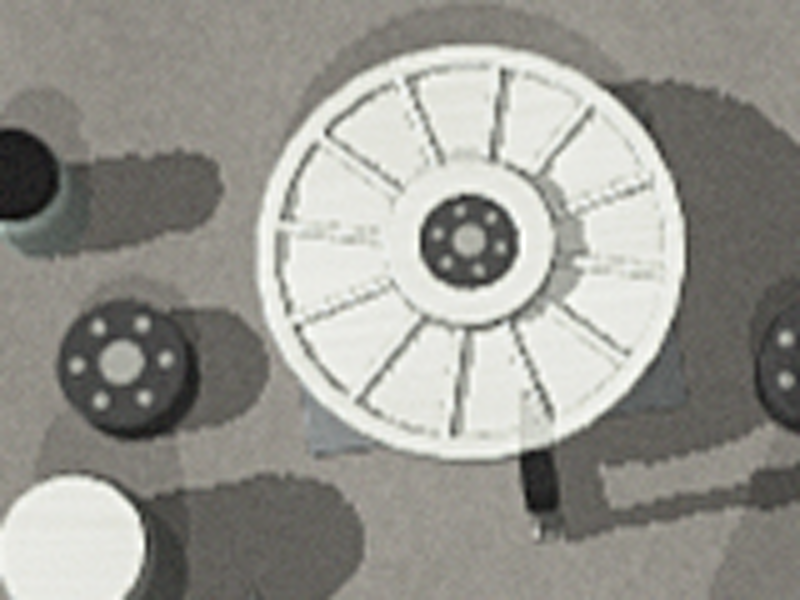

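View pics/c2.png

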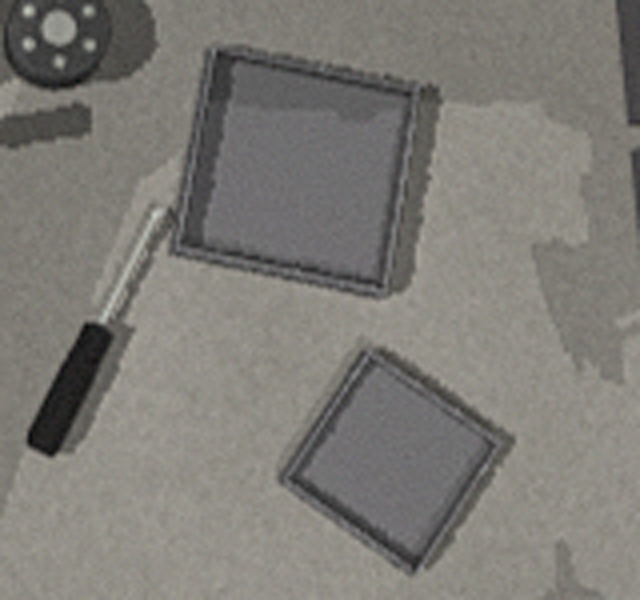

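View pics/c3.png

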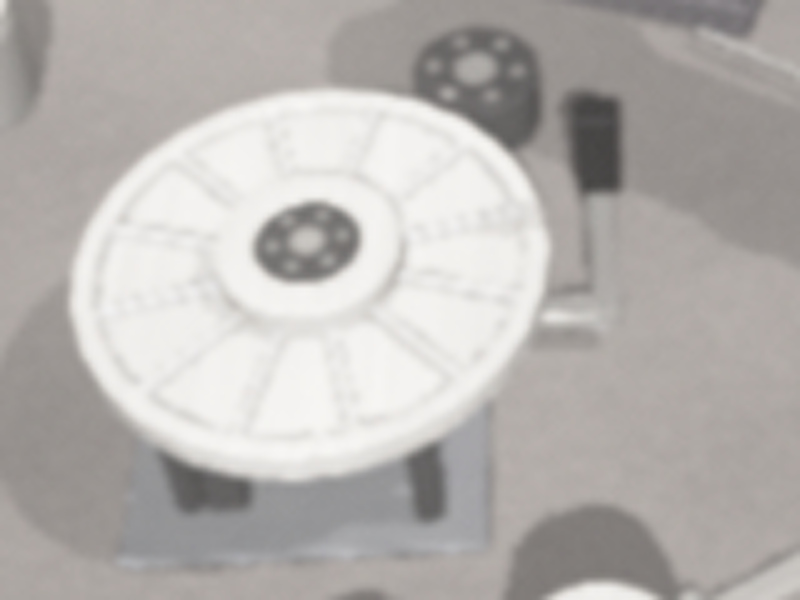

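```bash
cat > h.py <<'E'
from cell import readout, viewer, r
import numpy as np, cv2
def ray(n,uv,m=None):
    m=m or viewer.camera_model(n); d=m["T"][:3,:3]@np.linalg.inv(m["K"])@np.array([uv[0],uv[1],1.])
    return m["T"][:3,3],d/np.linalg.norm(d)
def atz(n,uv,z,m=None):
    c,d=ray(n,uv,m); return c+d*(z-c[2])/d[2]
def tri(a,b):
    (c1,d1),(c2,d2)=a,b
    s=np.linalg.lstsq(np.c_[d1,-d2],c2-c1,rcond=None)[0]
    p,q=c1+s[0]*d1,c2+s[1]*d2
    return (p+q)/2,np.linalg.norm(p-q)
def proj(n,p,m=None):
    m=m or viewer.camera_model(n); T=m["T"]; c=T[:3,:3].T@(np.asarray(p)-T[:3,3]); k=m["K"]@c; return k[:2]/k[2]
E
python3 - <<'E'
from h import *
np.set_printoptions(precision=1,suppress=True)
print("boss",atz("top",(243.6,158),120),atz("side",(221.2,228.4),120),tri(ray("top",(243.6,158)),ray("side",(221.2,228.4))))
print("hubcentre")
print("htop",tri(ray("top",(257.4,201.2)),ray("side",(278.8,199.6))))
print("hbot",tri(ray("top",(259,212)),ray("side",(280.2,218))))
c2=lambda x,y:(300+x/4,175+y/4)
cs=[(213,47),(437,90),(383,297),(173,253)]
P=[atz("top",c2(*c),25) for c in cs]; print(P,np.mean(P,0),np.linalg.norm(P[0]-P[1]),np.linalg.norm(P[1]-P[2]))
P=[atz("top",c2(*c),25) for c in [(372,346),(513,438),(415,575),(280,478)]]; print(np.linalg.norm(P[0]-P[1]))
print("tin",atz("top",(150+70/5,110+540/5),110),"jar",atz("top",(152,145),85))
print("lookalikes",atz("top",(150+122/5,110+362/5),30),atz("top",(314.5,182),30))
# plate rim centre: ellipse extents
print("rim", [atz("top",(150+x/5,110+y/5),106) for x,y in((257,250),(686,250),(470,43),(470,461))])
E
```

```text
boss [614.2  67.3 120. ] [611.3  69.2 120. ] (array([613.3,  67.4, 118.3]), np.float64(2.8363262129156537))
hubcentre
htop (array([469.9,  28.8, 193.7]), np.float64(9.31705277661381))
hbot (array([461.8,  26.3, 120.8]), np.float64(4.856791303085779))
[array([ 547.6, -254.5,   25. ]), array([ 511.3, -420.7,   25. ]), array([ 357.6, -369. ,   25. ]), array([ 393.3, -216.7,   25. ])] [ 452.5 -315.2   25. ] 170.09463790097104 162.17119436686914
119.0749023635784
tin [450.  287.9 110. ] jar [668.9 333.3  85. ]
lookalikes [570.3 278.4  30. ] [ 563.3 -138.3   30. ]
rim [array([614.9, 187.4, 106. ]), array([610.3, -55.4, 106. ]), array([736.7,  65.9, 106. ]), array([490.6,  68.2, 106. ])]
```

```bash
python3 - <<'E'
from h import *
np.set_printoptions(precision=1,suppress=True)
c1=lambda x,y:(150+x/5,110+y/5)
c3=lambda x,y:(160+x/5,180+y/5)
for z in (0,5):
  a,b=atz("top",c1(310,458),z),atz("top",c1(685,405),z)
  print(a,b,np.degrees(np.arctan2(*(b-a)[:2][::-1]))+90)
  L=[atz("side",c3(*p),z) for p in((118,568),(490,550),(495,405))]; print(L)
  a,b=L[:2];print(np.degrees(np.arctan2(*(b-a)[:2][::-1]))-180)
  a,b=L[1:];print(np.degrees(np.arctan2(*(b-a)[:2][::-1]))+90)
E
```

```text
[516.  170.7   0. ] [544.2 -56.5   0. ] 7.085573061641583
[array([702.6, 192.6,  -0. ]), array([512.9, 169.8,   0. ]), array([521.3,  79.6,  -0. ])]
-353.17123421486747
5.3352046490687
[515.  170.1   5. ] [543.1 -56.3   5. ] 7.085573061641597
[array([700.8, 195.4,   5. ]), array([512.1, 172.8,   5. ]), array([520.5,  83. ,   5. ])]
-353.17123421486747
5.335204649068729
```

```bash
python3 - <<'E'
import cv2
t=cv2.imread("pics/top0.png")
cv2.imwrite("pics/c4.png",cv2.resize(t[180:230,190:310],None,fx=6.6,fy=6.6,interpolation=cv2.INTER_CUBIC))
s=cv2.imread("pics/side0.png")
cv2.imwrite("pics/c5.png",cv2.resize(s[190:260,255:335],None,fx=8,fy=8,interpolation=cv2.INTER_CUBIC))
E
```

```text
(no output)
```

View pics/c4.png

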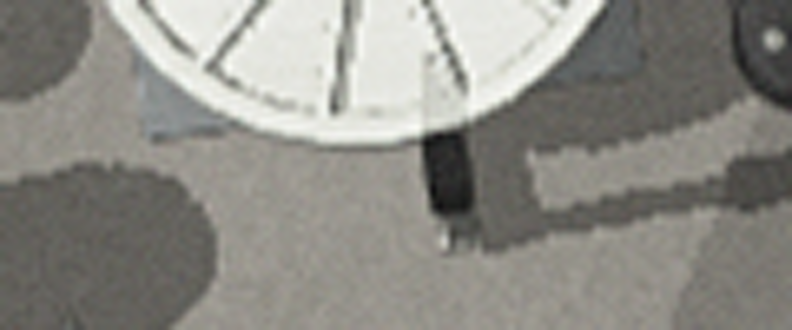

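View pics/c5.png

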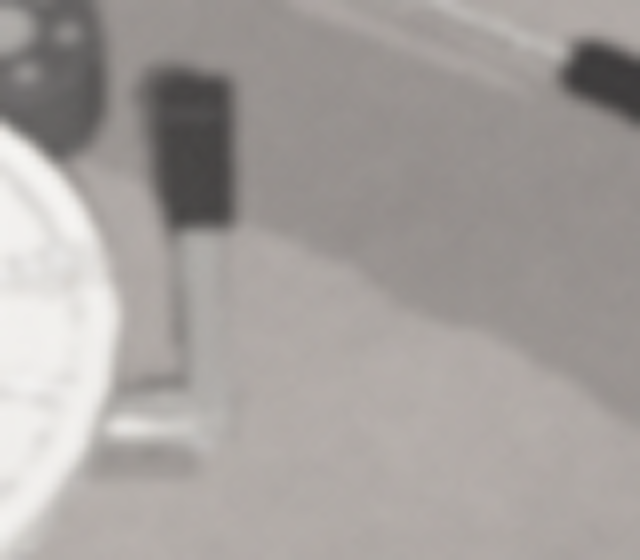

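```bash
python3 - <<'E'
from h import *
np.set_printoptions(precision=1,suppress=True)
print("htop",tri(ray("top",(257.6,194.4)),ray("side",(279.1,201.2))))
y=np.radians(7)
for c in (-30,-25,-20,-15):
  R=np.array([[np.cos(y),-np.sin(y)],[np.sin(y),np.cos(y)]])
  p=np.array([613,67.5])+R@[-150,c]
  print(c,p,[ (z,proj("top",[*p,z]),proj("side",[*p,z])) for z in (125,153,180)])
E
```

```text
htop (array([478.5,  29.2, 191.7]), np.float64(28.637311470307626))
-30 [467.8  19.4] [(125, array([261.5, 208.6]), array([279., 215.])), (153, array([261.3, 206.7]), array([278.7, 207.7])), (180, array([261. , 204.8]), array([278.3, 200.3]))]
-25 [467.2  24.4] [(125, array([259.7, 208.9]), array([279.1, 216.5])), (153, array([259.4, 207. ]), array([278.7, 209.1])), (180, array([259.1, 205. ]), array([278.4, 201.8]))]
-20 [466.6  29.4] [(125, array([257.9, 209.1]), array([279.1, 217.9])), (153, array([257.6, 207.2]), array([278.8, 210.6])), (180, array([257.3, 205.3]), array([278.5, 203.2]))]
-15 [465.9  34.3] [(125, array([256.1, 209.4]), array([279.2, 219.4])), (153, array([255.7, 207.5]), array([278.9, 212. ])), (180, array([255.4, 205.6]), array([278.5, 204.7]))]
```

Call:
{"method": "carry_out", "body": {
  "series": [
    [[0,45,20,0,0,0],[10,90,40,0,0,-2],[25,135,60,0,0,-4],[42,180,75,0,0,-6],[60,225,85,0,0,-7.6]]
  ]
}}

```text
clock: 0.65
tool_pos: [217.2, -379.8, 312.4]
orientation: [3.135, 0.188, 0.001]
wrist_force: [1.1, -0.2, -0.0]
finger_gap: 91.5
```

Call:
{"method": "carry_out", "body": {
  "series": [
    [[20,40,5,0,0,0],[40,80,10,0,0,0],[60,120,10,0,0,0],[80,160,10,0,0,0],[100,200,10,0,0,0]]
  ]
}}

```text
clock: 1.15
tool_pos: [317.2, -179.5, 321.5]
orientation: [3.135, 0.191, 0.0]
wrist_force: [0.7, -0.5, 0.9]
finger_gap: 91.9
```

Call:
{"method": "carry_out", "body": {
  "series": [
    [[20,42,0,0,0,0],[40,84,0,0,0,0],[60,126,0,0,0,0],[80,168,0,0,0,0],[100,205,0,0,0,0]]
  ]
}}

```text
clock: 1.65
tool_pos: [417.2, 25.9, 321.6]
orientation: [3.135, 0.192, 0.001]
wrist_force: [1.1, -0.9, 0.6]
finger_gap: 92.1
```

```bash
cat > snap.py <<'E'
import sys,pickle
from h import *
n=sys.argv[2] if len(sys.argv)>2 else "wrist"
m=viewer.camera_model(n); im=viewer.read_camera(n)
cv2.imwrite(f"pics/{sys.argv[1]}.png",im[:,:,::-1]); pickle.dump(m,open(f"pics/{sys.argv[1]}.pkl","wb"))
s=readout.read_state(); print(s["clock"],s["tool_pos"].round(1))
E
python3 snap.py w1
```

```text
1.7 [419.6  32.  321.9]
```

View pics/w1.png

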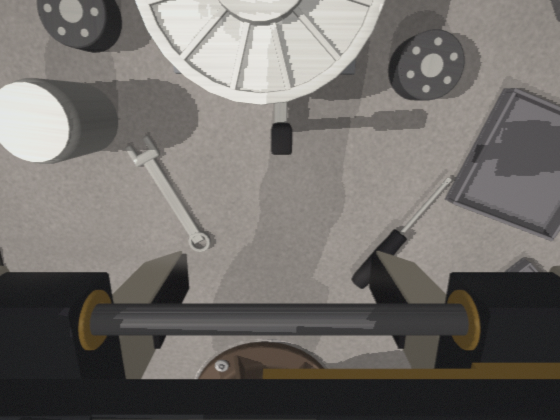

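```bash
python3 - <<'E'
import cv2
t=cv2.imread("pics/w1.png")
cv2.imwrite("pics/c6.png",cv2.resize(t[90:165,240:330],None,fx=8,fy=8,interpolation=cv2.INTER_CUBIC))
E
```

```text
(no output)
```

View pics/c6.png

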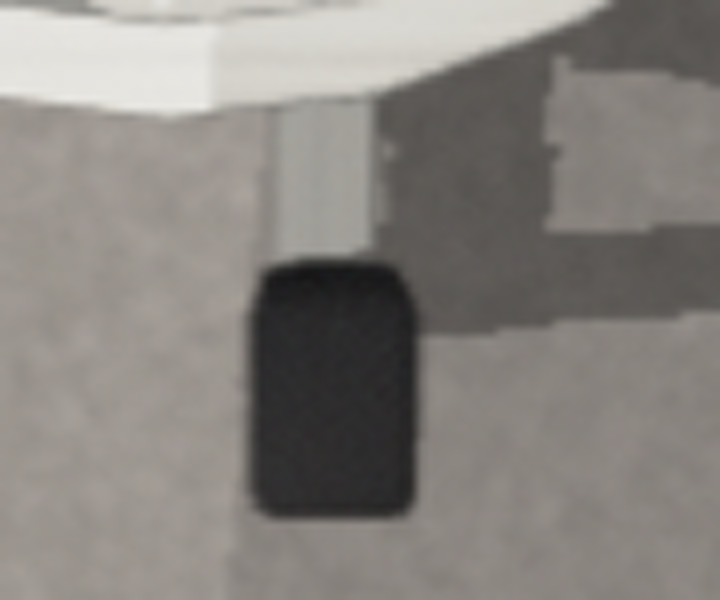

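```bash
python3 - <<'E'
from h import *
import pickle
np.set_printoptions(precision=1,suppress=True)
m=pickle.load(open("pics/w1.pkl","rb"));print(m["T"])
for z in (175,180,185,190): 
  a,b=atz(0,(271.3,154.4),z,m),atz(0,(291.9,154.4),z,m)
  print(z,a,b,np.linalg.norm(a-b))
c,d=ray(0,(281.6,154.4),m)
print(tri((c,d),ray("side",(281.2,202))), )
E
```

```text
[[  0.1  -0.9  -0.3 497.4]
 [ -1.   -0.1  -0.   35.6]
 [  0.    0.3  -1.  478.9]
 [  0.    0.    0.    1. ]]
175 [452.9  36.7 175. ] [455.1  18.8 175. ] 17.96800085800747
180 [453.6  36.7 180. ] [455.8  19.1 180. ] 17.67238612349715
185 [454.3  36.6 185. ] [456.4  19.4 185. ] 17.376771388986832
190 [455.1  36.6 190. ] [457.1  19.7 190. ] 17.081156654476526
(array([457.5,  28.6, 184.9]), np.float64(4.45071182310868))
```

Call:
{"method": "carry_out", "body": {
  "series": [
    [[20,2,-40,0,0,0],[40,4,-80,0,0,0],[49.5,4.1,-100,0,0,0],[49.5,4.1,-100,0,0,0],[49.5,4.1,-100,0,0,0]]
  ]
}}

```text
clock: 2.2
tool_pos: [466.1, 28.0, 221.7]
orientation: [-3.135, -0.192, 0.002]
wrist_force: [0.1, -0.9, 0.2]
finger_gap: 91.7
```

```bash
python3 snap.py s1 side; python3 snap.py w2
```

```text
2.25 [466.4  28.  222.5]
2.3 [466.7  27.9 222.8]
```

View pics/s1.png

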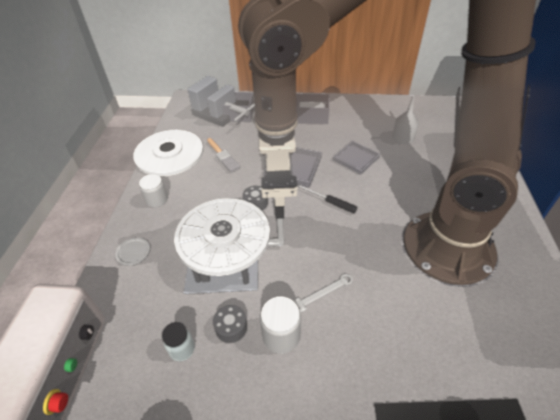

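View pics/w2.png

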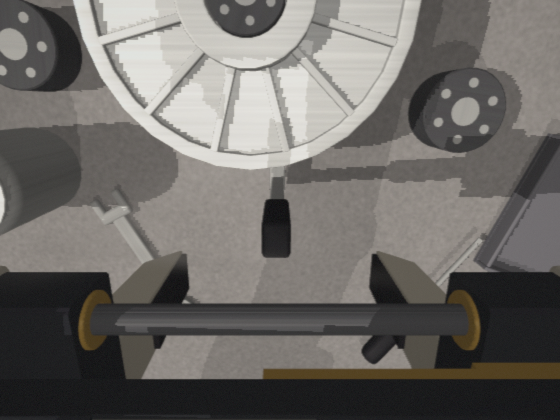

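```bash
python3 - <<'E'
from h import *
import pickle
np.set_printoptions(precision=1,suppress=True)
m=pickle.load(open("pics/w2.pkl","rb"))
for z in (175,180,185,190): 
  a,b=atz(0,(262.8,256.5),z,m),atz(0,(291.2,256.5),z,m)
  print(z,a,b,(a+b)/2+np.array([11.9,1.5,0]),np.linalg.norm(a-b))
print([atz(0,p,120,m) for p in ((205,10),(285,10))])
E
```

```text
175 [450.8  36.3 175. ] [453.   18.1 175. ] [463.8  28.7 175. ] 18.295496436392703
180 [453.2  36.3 180. ] [455.3  18.6 180. ] [466.2  29.  180. ] 17.848821221152402
185 [455.5  36.4 185. ] [457.6  19.1 185. ] [468.5  29.2 185. ] 17.402146005912105
190 [457.9  36.4 190. ] [459.9  19.6 190. ] [470.8  29.5 190. ] 16.955470790671818
[array([598.2,  93.2, 120. ]), array([604.7,  40.5, 120. ])]
```

Call:
{"method": "carry_out", "body": {
  "series": [
    [[0,0.5,-30,0,0,0],[0,0.5,-60,0,0,0],[0,0.5,-80,0,0,0],[0,0.5,-85,0,0,0],[0,0.5,-85,0,0,0]]
  ]
}}

```text
clock: 2.8
tool_pos: [466.6, 28.3, 137.2]
orientation: [3.135, 0.191, 0.001]
wrist_force: [0.1, 0.0, -0.4]
finger_gap: 91.7
```

Call:
{"method": "carry_out", "body": {
  "series": [
    [[0,0,0,0,0,0],[0,0,0,0,0,0],[0,0,0,0,0,0],[0,0,0,0,0,0],[0,0,0,0,0,0]]
  ],
  "grip": -1,
  "squeeze": 30
}}

```text
clock: 3.3
tool_pos: [466.5, 28.3, 136.7]
orientation: [3.136, 0.192, 0.001]
wrist_force: [-0.1, 0.2, 0.6]
finger_gap: 56.3
```

Call:
{"method": "carry_out", "body": {
  "series": [
    [[0,0,0,0,0,0],[0,0,0,0,0,0],[0,0,0,0,0,0],[0,0,0,0,0,0],[0,0,0,0,0,0]]
  ]
}}

```text
clock: 3.8
tool_pos: [466.4, 28.4, 136.4]
orientation: [-3.136, -0.192, 0.0]
wrist_force: [-0.3, -0.4, -0.6]
finger_gap: 17.9
```

Call:
{"method": "carry_out", "body": {
  "series": [
    [[0,0,3,0,0,0],[0,0,6,0,0,0],[0,0,9,0,0,0],[0,0,11,0,0,0],[0,0,11,0,0,0]]
  ]
}}

```text
clock: 4.3
tool_pos: [466.4, 28.4, 147.8]
orientation: [3.136, 0.191, 0.0]
wrist_force: [-0.1, 0.1, 1.2]
finger_gap: 18.2
```

Call:
{"method": "carry_out", "body": {
  "series": [
    [[-0.2,1.5,0,0,0,0],[-0.4,3,0,0,0,0],[-0.6,5,0,0,0,0],[-0.6,5,0,0,0,0],[-0.6,5,0,0,0,0]]
  ]
}}

```text
clock: 4.8
tool_pos: [465.8, 33.6, 147.5]
orientation: [-3.136, -0.192, -0.0]
wrist_force: [-0.1, 0.3, 2.1]
finger_gap: 17.6
```

```bash
python3 snap.py s2 side; python3 snap.py w3; python3 - <<'E'
import cv2
a=cv2.imread("pics/s2.png")[185:260,240:320];cv2.imwrite("pics/s2c.png",cv2.resize(a,None,fx=8,fy=8))
E
```

```text
4.85 [465.8  33.6 147.4]
4.9 [465.8  33.6 147.4]
```

View pics/s2c.png

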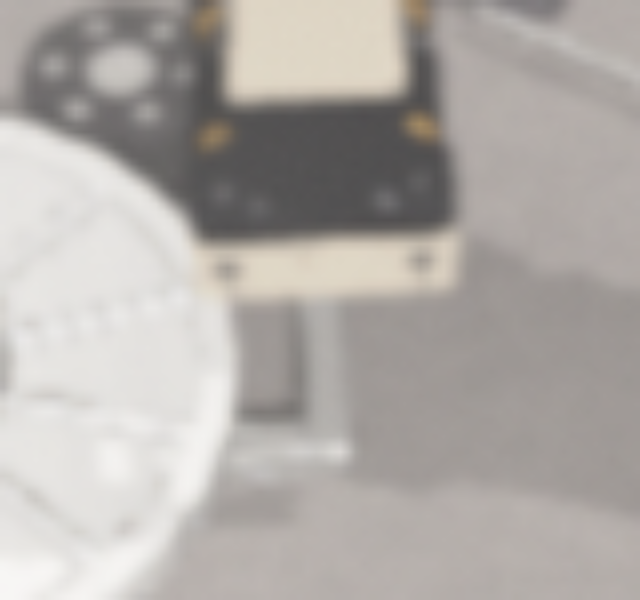

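View pics/w3.png

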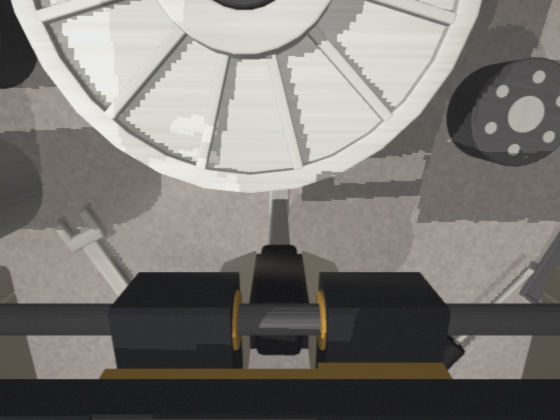

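Call:
{"method": "carry_out", "body": {
  "series": [
    [[0,0,0.7,0,0,0],[0,0,1.4,0,0,0],[0,0,2,0,0,0]]
  ]
}}

```text
clock: 5.2
tool_pos: [465.8, 33.4, 149.2]
orientation: [-3.135, -0.192, 0.0]
wrist_force: [2.8, 1.4, -5.7]
finger_gap: 17.8
```

```bash
python3 -c "
from h import *
s=readout.read_state();print(s['tool_pos'],s['wrist_force'],s['wrist_torque'])"
```

```text
[465.82499356  33.37600756 149.21408425] [ 2.84927772  1.41635289 -5.68155188] [ 0.25099751 -0.4045827  -0.23757781]
```

Call:
{"method": "carry_out", "body": {
  "series": [
    [[0,0,0.5,0,0,0]]
  ]
}}

```text
clock: 5.3
tool_pos: [465.8, 33.4, 149.8]
orientation: [-3.136, -0.192, 0.0]
wrist_force: [2.4, 1.3, -5.8]
finger_gap: 18.2
```

Call:
{"method": "carry_out", "body": {
  "series": [
    [[0,0,0.5,0,0,0]]
  ]
}}

```text
clock: 5.4
tool_pos: [465.9, 33.3, 150.4]
orientation: [-3.136, -0.192, -0.0]
wrist_force: [5.7, 2.0, -12.6]
finger_gap: 17.9
```

Call:
{"method": "carry_out", "body": {
  "series": [
    [[-0.06,0.5,0,0,0,0],[-0.12,1,0,0,0,0],[-0.12,1,0,0,0,0]]
  ]
}}

```text
clock: 5.7
tool_pos: [465.8, 33.5, 150.3]
orientation: [3.135, 0.19, -0.0]
wrist_force: [4.6, -2.4, -8.1]
finger_gap: 17.9
```

Call:
{"method": "carry_out", "body": {
  "series": [
    [[-0.06,0.5,0,0,0,0],[-0.12,1,0,0,0,0],[-0.12,1,0,0,0,0]]
  ]
}}

```text
clock: 6.0
tool_pos: [465.7, 34.2, 150.3]
orientation: [3.135, 0.19, -0.0]
wrist_force: [3.6, -4.4, -7.8]
finger_gap: 18.0
```

Call:
{"method": "carry_out", "body": {
  "series": [
    [[-0.06,0.5,0,0,0,0],[-0.12,1,0,0,0,0],[-0.12,1,0,0,0,0]]
  ]
}}

```text
clock: 6.3
tool_pos: [465.6, 35.2, 150.3]
orientation: [3.135, 0.19, -0.0]
wrist_force: [4.0, -3.2, -8.3]
finger_gap: 17.9
```

Call:
{"method": "carry_out", "body": {
  "series": [
    [[-0.06,0.5,0,0,0,0],[-0.12,1,0,0,0,0],[-0.12,1,0,0,0,0]]
  ]
}}

```text
clock: 6.6
tool_pos: [465.5, 36.3, 150.3]
orientation: [3.135, 0.19, -0.0]
wrist_force: [3.3, -3.2, -7.7]
finger_gap: 17.9
```

Call:
{"method": "carry_out", "body": {
  "series": [
    [[-0.06,0.5,0,0,0,0],[-0.12,1,0,0,0,0],[-0.12,1,0,0,0,0]]
  ]
}}

```text
clock: 6.9
tool_pos: [465.4, 37.4, 150.3]
orientation: [3.135, 0.19, -0.0]
wrist_force: [3.6, -3.3, -8.1]
finger_gap: 17.4
```

Call:
{"method": "carry_out", "body": {
  "series": [
    [[-0.06,0.5,0,0,0,0],[-0.12,1,0,0,0,0],[-0.12,1,0,0,0,0]]
  ]
}}

```text
clock: 7.2
tool_pos: [465.2, 38.5, 150.3]
orientation: [3.135, 0.19, -0.0]
wrist_force: [4.3, -2.3, -8.9]
finger_gap: 17.9
```

Call:
{"method": "carry_out", "body": {
  "series": [
    [[-0.06,0.5,0,0,0,0],[-0.12,1,0,0,0,0],[-0.12,1,0,0,0,0]]
  ]
}}

```text
clock: 7.5
tool_pos: [465.1, 39.6, 150.3]
orientation: [3.135, 0.191, 0.0]
wrist_force: [5.0, -2.9, -9.0]
finger_gap: 17.9
```

Call:
{"method": "carry_out", "body": {
  "series": [
    [[-0.06,0.5,0,0,0,0],[-0.12,1,0,0,0,0],[-0.12,1,0,0,0,0]]
  ]
}}

```text
clock: 7.8
tool_pos: [465.0, 40.9, 150.3]
orientation: [3.135, 0.191, -0.0]
wrist_force: [4.7, -1.6, -9.2]
finger_gap: 18.3
```

Call:
{"method": "carry_out", "body": {
  "series": [
    [[-0.06,0.5,0,0,0,0],[-0.12,1,0,0,0,0],[-0.12,1,0,0,0,0]]
  ]
}}

```text
clock: 8.1
tool_pos: [464.8, 42.1, 150.4]
orientation: [3.135, 0.191, 0.0]
wrist_force: [4.7, -1.3, -8.9]
finger_gap: 17.7
```

Call:
{"method": "carry_out", "body": {
  "series": [
    [[-0.06,0.5,0,0,0,0],[-0.12,1,0,0,0,0],[-0.12,1,0,0,0,0]]
  ]
}}

```text
clock: 8.4
tool_pos: [464.7, 43.3, 150.4]
orientation: [3.136, 0.192, 0.0]
wrist_force: [3.9, -2.5, -9.1]
finger_gap: 18.2
```

Call:
{"method": "carry_out", "body": {
  "series": [
    [[-0.06,0.5,0.1,0,0,0],[-0.12,1,0.1,0,0,0],[-0.12,1,0.1,0,0,0]]
  ]
}}

```text
clock: 8.7
tool_pos: [464.5, 44.7, 150.7]
orientation: [-3.135, -0.192, -0.0]
wrist_force: [3.8, -0.8, -5.4]
finger_gap: 17.7
```

Call:
{"method": "carry_out", "body": {
  "series": [
    [[-0.06,0.5,0,0,0,0],[-0.12,1,0,0,0,0],[-0.12,1,0,0,0,0]]
  ]
}}

```text
clock: 9.0
tool_pos: [464.4, 45.6, 150.6]
orientation: [-3.136, -0.192, -0.0]
wrist_force: [1.6, -0.5, -4.8]
finger_gap: 17.7
```

Call:
{"method": "carry_out", "body": {
  "series": [
    [[-0.06,0.5,0,0,0,0],[-0.12,1,0,0,0,0],[-0.12,1,0,0,0,0]]
  ]
}}

```text
clock: 9.3
tool_pos: [464.3, 46.4, 150.6]
orientation: [3.136, 0.192, 0.0]
wrist_force: [2.3, -0.2, -2.1]
finger_gap: 18.0
```

Call:
{"method": "carry_out", "body": {
  "series": [
    [[-0.06,0.5,0,0,0,0],[-0.12,1,0,0,0,0],[-0.12,1,0,0,0,0]]
  ]
}}

```text
clock: 9.6
tool_pos: [464.1, 47.4, 150.6]
orientation: [3.136, 0.192, -0.0]
wrist_force: [1.1, -0.8, -1.4]
finger_gap: 17.6
```

Call:
{"method": "carry_out", "body": {
  "series": [
    [[0,0,0.5,0,0,0],[0,0,0.5,0,0,0]]
  ]
}}

```text
clock: 9.8
tool_pos: [464.2, 47.4, 150.9]
orientation: [-3.136, -0.192, -0.0]
wrist_force: [1.9, -0.4, -4.1]
finger_gap: 17.8
```

Call:
{"method": "carry_out", "body": {
  "series": [
    [[0,0,0.5,0,0,0],[0,0,0.5,0,0,0]]
  ]
}}

```text
clock: 10.0
tool_pos: [464.1, 47.4, 151.5]
orientation: [-3.136, -0.192, 0.0]
wrist_force: [3.8, 0.3, -5.6]
finger_gap: 17.8
```

Call:
{"method": "carry_out", "body": {
  "series": [
    [[0,0,0.5,0,0,0],[0,0,0.5,0,0,0]]
  ]
}}

```text
clock: 10.2
tool_pos: [464.2, 47.4, 152.1]
orientation: [-3.136, -0.192, -0.0]
wrist_force: [3.1, 1.0, -5.4]
finger_gap: 17.8
```

Call:
{"method": "carry_out", "body": {
  "series": [
    [[0,0,0.5,0,0,0],[0,0,0.5,0,0,0]]
  ]
}}

```text
clock: 10.4
tool_pos: [464.2, 47.4, 152.6]
orientation: [-3.136, -0.192, -0.0]
wrist_force: [2.3, 0.4, -5.1]
finger_gap: 18.1
```

Call:
{"method": "carry_out", "body": {
  "series": [
    [[0,0,0.5,0,0,0],[0,0,1,0,0,0]]
  ]
}}

```text
clock: 10.6
tool_pos: [464.2, 47.4, 153.6]
orientation: [-3.136, -0.192, -0.0]
wrist_force: [2.1, 2.1, -6.2]
finger_gap: 18.0
```

Call:
{"method": "carry_out", "body": {
  "series": [
    [[0,0,0.5,0,0,0],[0,0,1,0,0,0]]
  ]
}}

```text
clock: 10.8
tool_pos: [464.2, 47.4, 154.6]
orientation: [-3.136, -0.192, -0.0]
wrist_force: [3.1, 0.8, -6.3]
finger_gap: 17.5
```

Call:
{"method": "carry_out", "body": {
  "series": [
    [[0,0,0.5,0,0,0],[0,0,1,0,0,0]]
  ]
}}

```text
clock: 11.0
tool_pos: [464.2, 47.4, 155.6]
orientation: [-3.136, -0.192, -0.0]
wrist_force: [2.8, 0.5, -6.1]
finger_gap: 17.9
```

Call:
{"method": "carry_out", "body": {
  "series": [
    [[0,0,1,0,0,0],[0,0,2,0,0,0]]
  ]
}}

```text
clock: 11.2
tool_pos: [464.2, 47.4, 157.6]
orientation: [3.136, 0.192, 0.0]
wrist_force: [3.2, 0.5, -5.9]
finger_gap: 17.8
```

Call:
{"method": "carry_out", "body": {
  "series": [
    [[0,0,1,0,0,0],[0,0,2,0,0,0]]
  ]
}}

```text
clock: 11.4
tool_pos: [464.2, 47.4, 159.6]
orientation: [-3.136, -0.192, -0.0]
wrist_force: [2.9, 1.1, -7.0]
finger_gap: 17.8
```

Call:
{"method": "carry_out", "body": {
  "series": [
    [[0,0,1,0,0,0],[0,0,2,0,0,0]]
  ]
}}

```text
clock: 11.6
tool_pos: [464.2, 47.4, 161.6]
orientation: [-3.136, -0.192, -0.0]
wrist_force: [4.2, 0.5, -5.3]
finger_gap: 17.6
```

Call:
{"method": "carry_out", "body": {
  "series": [
    [[0,0,1,0,0,0],[0,0,2,0,0,0],[0,0,3,0,0,0],[0,0,3,0,0,0]]
  ]
}}

```text
clock: 12.0
tool_pos: [464.1, 47.3, 164.7]
orientation: [3.136, 0.192, -0.0]
wrist_force: [2.6, 0.8, -3.1]
finger_gap: 17.9
```

Call:
{"method": "carry_out", "body": {
  "series": [
    [[0,0,0.7,0,0,0],[0,0,1.4,0,0,0],[0,0,2,0,0,0],[0,0,2.5,0,0,0]]
  ]
}}

```text
clock: 12.4
tool_pos: [464.2, 47.3, 167.1]
orientation: [3.136, 0.192, 0.0]
wrist_force: [3.8, 1.8, -6.4]
finger_gap: 18.1
```

Call:
{"method": "carry_out", "body": {
  "series": [
    [[0,0,0.3,0,0,0],[0,0,0.6,0,0,0],[0,0,0.9,0,0,0]]
  ]
}}

```text
clock: 12.7
tool_pos: [464.2, 47.3, 167.9]
orientation: [3.136, 0.192, -0.0]
wrist_force: [3.8, 1.3, -6.9]
finger_gap: 17.5
```

Call:
{"method": "carry_out", "body": {
  "series": [
    [[0,0,0.3,0,0,0],[0,0,0.6,0,0,0],[0,0,0.9,0,0,0]]
  ]
}}

```text
clock: 13.0
tool_pos: [464.2, 47.3, 168.4]
orientation: [-3.136, -0.192, 0.0]
wrist_force: [7.3, 2.3, -13.5]
finger_gap: 17.9
```

Call:
{"method": "carry_out", "body": {
  "series": [
    [[0,0,0.2,0,0,0],[0,0,0.4,0,0,0]]
  ]
}}

```text
clock: 13.2
tool_pos: [464.2, 47.2, 168.7]
orientation: [-3.135, -0.192, 0.0]
wrist_force: [7.0, 2.5, -14.6]
finger_gap: 17.9
```

Call:
{"method": "carry_out", "body": {
  "series": [
    [[0,0,0.2,0,0,0],[0,0,0.4,0,0,0]]
  ]
}}

```text
clock: 13.4
tool_pos: [464.2, 47.1, 169.0]
orientation: [-3.136, -0.191, 0.0]
wrist_force: [8.1, 1.4, -16.4]
finger_gap: 17.8
```

Call:
{"method": "carry_out", "body": {
  "series": [
    [[0,0,0.2,0,0,0],[0,0,0.4,0,0,0]]
  ]
}}

```text
clock: 13.6
tool_pos: [464.2, 47.1, 169.4]
orientation: [-3.136, -0.191, 0.0]
wrist_force: [6.7, 0.9, -16.1]
finger_gap: 17.8
```

Pushing steadily, with about 10 N on the boss.

Call:
{"method": "carry_out", "body": {
  "series": [
    [[0,0,0.2,0,0,0],[0,0,0.4,0,0,0],[0,0,0.6,0,0,0],[0,0,0.8,0,0,0]]
  ]
}}

```text
clock: 14.0
tool_pos: [464.2, 47.1, 170.2]
orientation: [-3.136, -0.191, 0.0]
wrist_force: [7.1, 1.8, -15.7]
finger_gap: 18.1
```

Call:
{"method": "carry_out", "body": {
  "series": [
    [[0,0,0.2,0,0,0],[0,0,0.4,0,0,0],[0,0,0.6,0,0,0],[0,0,0.8,0,0,0]]
  ]
}}

```text
clock: 14.4
tool_pos: [464.2, 47.1, 171.0]
orientation: [-3.136, -0.191, 0.0]
wrist_force: [7.2, 1.6, -16.3]
finger_gap: 17.9
```

Call:
{"method": "carry_out", "body": {
  "series": [
    [[0,0,0.2,0,0,0],[0,0,0.4,0,0,0],[0,0,0.6,0,0,0],[0,0,0.8,0,0,0],[0,0,1,0,0,0]]
  ]
}}

```text
clock: 14.9
tool_pos: [464.3, 47.1, 172.0]
orientation: [-3.136, -0.191, 0.0]
wrist_force: [7.9, 1.3, -15.8]
finger_gap: 17.5
```

Call:
{"method": "carry_out", "body": {
  "series": [
    [[0,0,0.2,0,0,0],[0,0,0.4,0,0,0],[0,0,0.6,0,0,0],[0,0,0.8,0,0,0],[0,0,1,0,0,0]]
  ]
}}

```text
clock: 15.4
tool_pos: [464.2, 47.1, 173.0]
orientation: [-3.136, -0.191, 0.0]
wrist_force: [7.4, 2.3, -16.3]
finger_gap: 17.8
```

Call:
{"method": "carry_out", "body": {
  "series": [
    [[0,0,0.3,0,0,0],[0,0,0.6,0,0,0],[0,0,0.9,0,0,0],[0,0,1.2,0,0,0],[0,0,1.5,0,0,0]]
  ]
}}

```text
clock: 15.9
tool_pos: [464.2, 47.1, 174.5]
orientation: [-3.136, -0.191, 0.0]
wrist_force: [7.8, 1.5, -17.1]
finger_gap: 17.7
```

Call:
{"method": "carry_out", "body": {
  "series": [
    [[0,0,0.3,0,0,0],[0,0,0.6,0,0,0],[0,0,0.9,0,0,0],[0,0,1.2,0,0,0],[0,0,1.5,0,0,0]]
  ]
}}

```text
clock: 16.4
tool_pos: [464.3, 47.1, 176.0]
orientation: [-3.136, -0.191, 0.0]
wrist_force: [8.4, 0.6, -16.7]
finger_gap: 18.0
```

Call:
{"method": "carry_out", "body": {
  "series": [
    [[0,0,0.3,0,0,0],[0,0,0.6,0,0,0],[0,0,0.9,0,0,0],[0,0,1.2,0,0,0],[0,0,1.5,0,0,0]]
  ]
}}

```text
clock: 16.9
tool_pos: [464.2, 47.1, 177.4]
orientation: [-3.136, -0.191, 0.0]
wrist_force: [8.9, 2.3, -16.8]
finger_gap: 17.8
```

Call:
{"method": "carry_out", "body": {
  "series": [
    [[0,0,0.3,0,0,0],[0,0,0.6,0,0,0],[0,0,0.9,0,0,0],[0,0,1.2,0,0,0],[0,0,1.5,0,0,0]]
  ]
}}

```text
clock: 17.4
tool_pos: [464.3, 46.6, 179.1]
orientation: [3.135, 0.191, -0.0]
wrist_force: [7.1, -0.2, -13.6]
finger_gap: 17.7
```

Call:
{"method": "carry_out", "body": {
  "series": [
    [[0,0,0.3,0,0,0],[0,0,0.6,0,0,0],[0,0,0.9,0,0,0]]
  ]
}}

```text
clock: 17.7
tool_pos: [464.3, 46.6, 180.0]
orientation: [3.135, 0.191, -0.0]
wrist_force: [7.1, -0.6, -12.4]
finger_gap: 17.7
```

Call:
{"method": "carry_out", "body": {
  "series": [
    [[0,0,0.3,0,0,0],[0,0,0.6,0,0,0],[0,0,0.9,0,0,0]]
  ]
}}

```text
clock: 18.0
tool_pos: [464.3, 46.6, 181.0]
orientation: [3.135, 0.191, -0.0]
wrist_force: [4.7, -1.1, -6.1]
finger_gap: 17.9
```

Call:
{"method": "carry_out", "body": {
  "series": [
    [[0,0,0.3,0,0,0],[0,0,0.6,0,0,0]]
  ]
}}

```text
clock: 18.2
tool_pos: [464.2, 46.6, 181.6]
orientation: [3.135, 0.191, -0.0]
wrist_force: [6.0, -0.4, -12.1]
finger_gap: 17.9
```

Call:
{"method": "carry_out", "body": {
  "series": [
    [[0,0,0.3,0,0,0],[0,0,0.6,0,0,0]]
  ]
}}

```text
clock: 18.4
tool_pos: [464.2, 46.6, 182.2]
orientation: [3.135, 0.191, -0.0]
wrist_force: [6.1, -0.7, -11.8]
finger_gap: 17.8
```

Call:
{"method": "carry_out", "body": {
  "series": [
    [[0,0,0.3,0,0,0],[0,0,0.6,0,0,0]]
  ]
}}

```text
clock: 18.6
tool_pos: [464.2, 46.6, 182.8]
orientation: [3.135, 0.191, -0.0]
wrist_force: [6.2, -0.9, -11.1]
finger_gap: 17.6
```

```bash
python3 snap.py s3 side; python3 snap.py w4; python3 - <<'E'
import cv2
a=cv2.imread("pics/s3.png")[190:280,160:260];b=cv2.imread("pics/w4.png")[0:200,150:400]
cv2.imwrite("pics/s3c.png",cv2.resize(a,None,fx=6,fy=6))
cv2.imwrite("pics/w4c.png",cv2.resize(b,None,fx=3,fy=3))
E
```

```text
18.65 [464.2  46.6 182.9]
18.7 [464.2  46.6 182.9]
```

View pics/s3c.png

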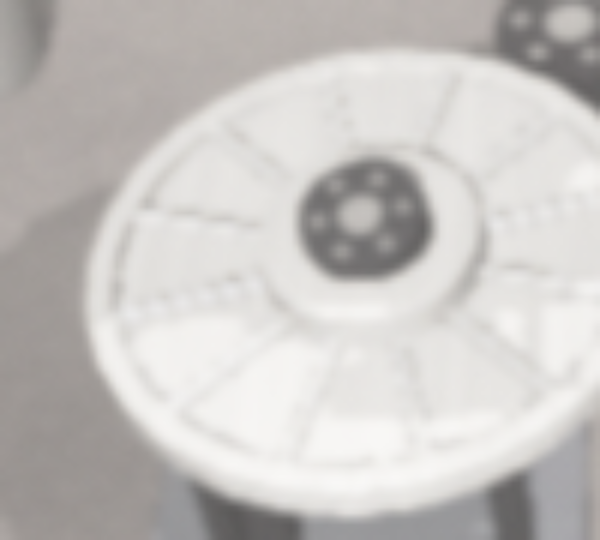

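View pics/w4c.png

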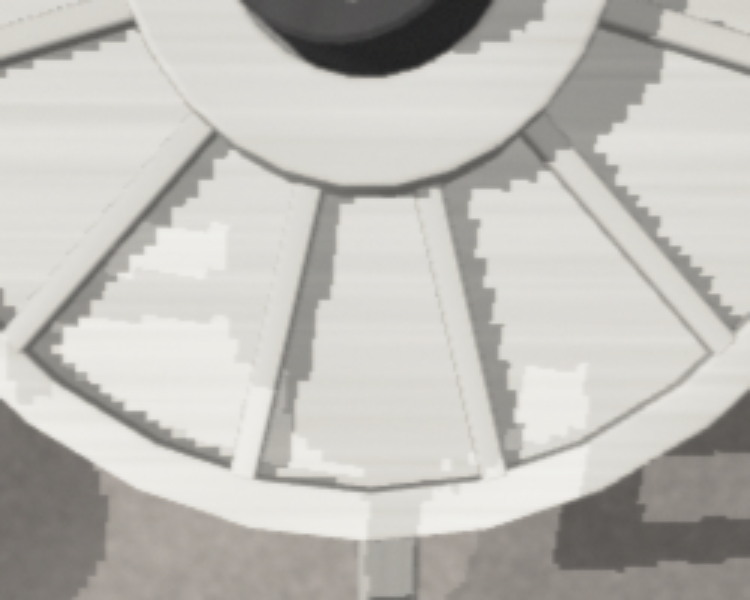

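Call:
{"method": "carry_out", "body": {
  "series": [
    [[0,0,0.3,0,0,0],[0,0,0.7,0,0,0]]
  ]
}}

```text
clock: 18.9
tool_pos: [464.2, 46.5, 183.5]
orientation: [3.135, 0.191, -0.0]
wrist_force: [6.5, -0.8, -11.1]
finger_gap: 17.9
```

Call:
{"method": "carry_out", "body": {
  "series": [
    [[0,0,-1,0,0,0],[0,0,-2,0,0,0],[0,0,-4,0,0,0],[0,0,-7,0,0,0],[0,0,-10,0,0,0]]
  ]
}}

```text
clock: 19.4
tool_pos: [464.1, 47.4, 173.8]
orientation: [3.136, 0.192, 0.0]
wrist_force: [0.7, -0.3, 2.3]
finger_gap: 17.6
```

```bash
python3 snap.py s4 side; python3 snap.py t4 top; python3 - <<'E'
import cv2
a=cv2.imread("pics/s4.png")[190:280,160:260];b=cv2.imread("pics/t4.png")[110:210,200:300]
cv2.imwrite("pics/s4c.png",cv2.resize(a,None,fx=6,fy=6))
cv2.imwrite("pics/t4c.png",cv2.resize(b,None,fx=6,fy=6))
E
```

```text
19.45 [464.1  47.4 173.4]
19.5 [464.2  47.4 173.5]
```

View pics/s4c.png

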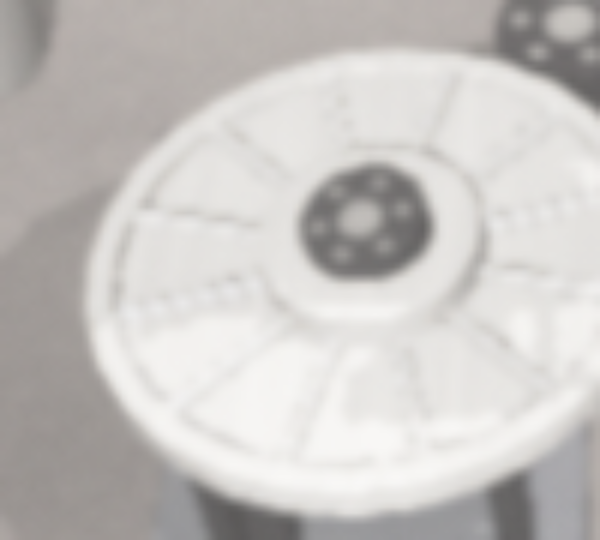

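View pics/t4c.png

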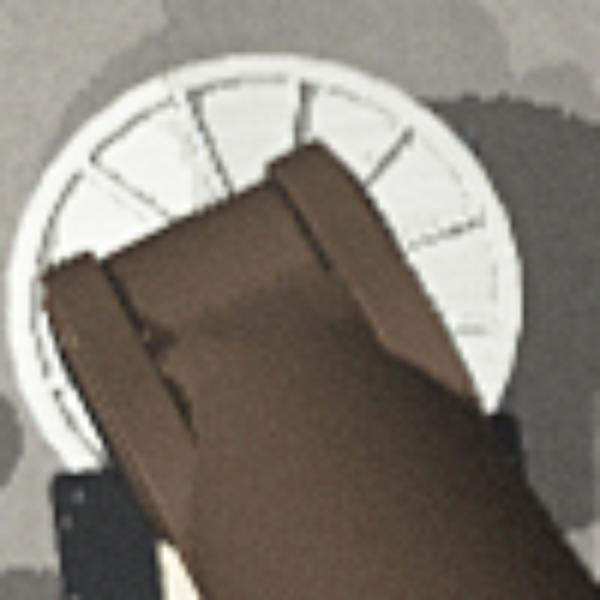

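Call:
{"method": "carry_out", "body": {
  "series": [
    [[0,0,0,0,0,0],[0,0,0,0,0,0],[0,0,0,0,0,0],[0,0,0,0,0,0],[0,0,5,0,0,0]]
  ],
  "grip": 1
}}

```text
clock: 20.0
tool_pos: [463.7, 47.3, 178.7]
orientation: [3.136, 0.192, -0.002]
wrist_force: [0.2, 0.3, -0.1]
finger_gap: 53.0
```

Call:
{"method": "carry_out", "body": {
  "series": [
    [[0,0,40,0,0,0],[0,0,80,0,0,0],[0,0,120,0,0,0],[20,0,130,0,0,0],[55,2,130,0,0,0]]
  ]
}}

```text
clock: 20.5
tool_pos: [519.8, 49.5, 312.6]
orientation: [3.134, 0.191, 0.008]
wrist_force: [0.4, -1.2, 0.2]
finger_gap: 90.3
```

Call:
{"method": "carry_out", "body": {
  "series": [
    [[0,0,0,0,0,0],[0,0,0,0,0,0]]
  ]
}}

```text
clock: 20.7
tool_pos: [519.0, 49.5, 308.7]
orientation: [-3.135, -0.192, 0.002]
wrist_force: [-0.1, -0.6, -0.2]
finger_gap: 91.9
```

```bash
python3 snap.py w5; python3 snap.py s5 side; python3 - <<'E'
import cv2
a=cv2.imread("pics/s5.png")[190:280,160:260];cv2.imwrite("pics/s5c.png",cv2.resize(a,None,fx=6,fy=6))
E
```

```text
20.75 [518.5  49.6 308.7]
20.8 [518.3  49.6 308.8]
```

View pics/w5.png

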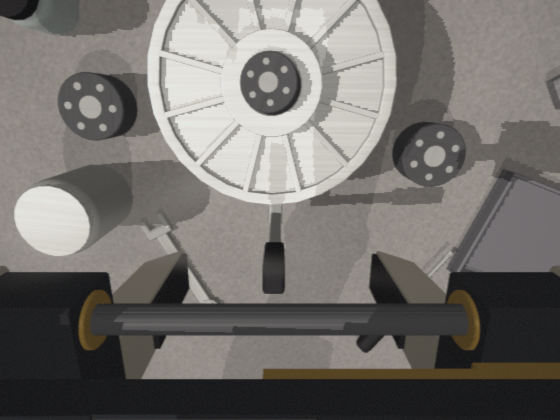

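View pics/s5.png

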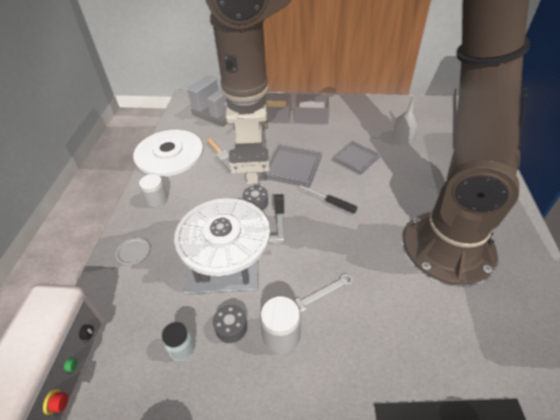

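```bash
python3 - <<'E'
import cv2
a=cv2.imread("pics/s5.png")[205:255,195:255];cv2.imwrite("pics/s5d.png",cv2.resize(a,None,fx=12,fy=12,interpolation=cv2.INTER_CUBIC))
a=cv2.imread("pics/w5.png")[25:135,215:325];cv2.imwrite("pics/w5d.png",cv2.resize(a,None,fx=5.4,fy=5.4,interpolation=cv2.INTER_CUBIC))
E
```

```text
(no output)
```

View pics/s5d.png

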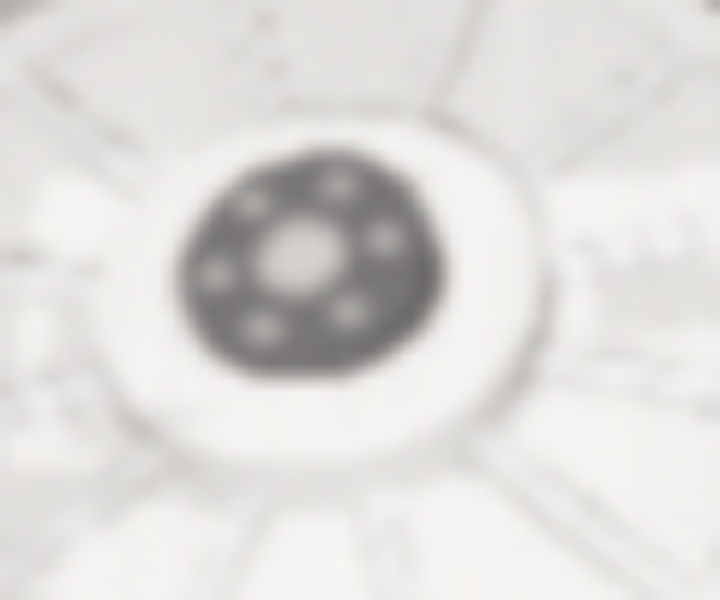

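View pics/w5d.png

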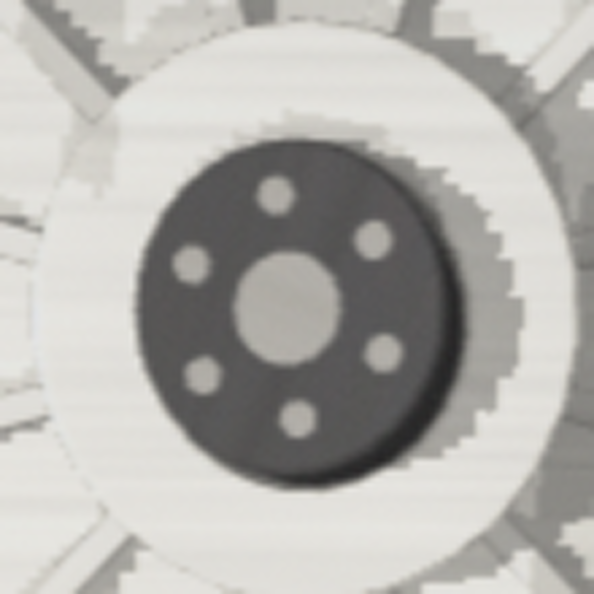

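```bash
python3 - <<'E'
from h import *
import pickle
from scipy.optimize import least_squares
np.set_printoptions(precision=2,suppress=True)
mw=pickle.load(open("pics/w5.pkl","rb"));ms=pickle.load(open("pics/s5.pkl","rb"))
W=np.array([(288,308),(276,195),(374,240),(384,353),(298,419),(203,376),(191,264)])/5.4+[215,25]-0.4
S=np.array([(301,257),(337,186),(385,237),(350,312),(264,328),(216,272),(248,203)])/12+[195,205]-.45
E=np.array([(137,308),(300,140),(182,425),(290,485),(200,185),(442,290)])/5.4+[215,25]-.4
def basis(a,b):
    n=np.array([a,b,1]);n/=np.linalg.norm(n);x=np.cross([0,1,0],n);x/=np.linalg.norm(x);return n,x,np.cross(n,x)
def pts(c,a,b,ph,rho,k):
    n,x,y=basis(a,b);t=ph-np.arange(6)*np.pi/3*k
    return np.vstack([c,c+rho*(np.outer(np.cos(t),x)+np.outer(np.sin(t),y))])
def f(p,useS=True,full=True):
    P=pts(p[:3],p[3],p[4],p[5],p[6],1)
    res=[(np.array([proj(0,q,mw) for q in P])-W).ravel()]
    n,x,y=basis(p[3],p[4])
    for e in E:
        c,d=ray(0,e,mw);q=c+d*((p[:3]-c)@n)/(d@n);res.append([(np.linalg.norm(q-p[:3])-27)*1.0])
    if useS:
        Ps=pts(p[:3]+np.array([p[7],p[8],0]),p[3],p[4],p[5]+p[9],p[6],1)
        res.append((np.array([proj(0,q,ms) for q in Ps])-S).ravel()*1.5)
        res.append([p[7]/3,p[8]/3])
    return np.concatenate(res)
for us in (True,False):
  best=None
  for ph in np.arange(0,6.28,.5):
   for ps in ([0.] if not us else [-2.1,-1.05,0,1.05,2.1,3.1]):
    s=least_squares(lambda p:f(p,us),[613,67,132,0,0.1,ph,18,0,0,ps])
    if best is None or s.cost<best.cost: best=s
  p=best.x;print(us,best.cost,p,"tilt deg",np.degrees(np.arctan(np.hypot(p[3],p[4]))),"dir",np.degrees(np.arctan2(p[4],p[3])))
  n=basis(p[3],p[4])[0];print("mid",p[:3]-15*n,"bottom",p[:3]-30*n,"n",n)
E
```

```text
True 3.845067694816765 [614.5   71.08 130.37   0.09   0.27   3.35 -18.17  -0.56  -1.24  -2.09] tilt deg 16.048559707665984 dir 71.20549986089907
mid [613.16  67.15 115.95] bottom [611.82  63.23 101.54] n [0.09 0.26 0.96]
False 2.9769436696441764 [614.61  71.22 127.89   0.1    0.29   3.35 -18.4    0.     0.     0.  ] tilt deg 16.738816097103133 dir 71.55922409544927
mid [613.25  67.12 113.53] bottom [611.88  63.02  99.16] n [0.09 0.27 0.96]
```

Call:
{"method": "carry_out", "body": {
  "series": [
    [[10,2,0,0,0,8],[25,5,0,0,0,16],[40,8,0,0,0,24],[55,12,-10,0,0,32],[70,15,-20,0,0,40]]
  ]
}}

```text
clock: 21.3
tool_pos: [589.0, 64.6, 289.2]
orientation: [2.877, 1.261, 0.001]
wrist_force: [0.9, 0.1, 0.0]
finger_gap: 91.9
```

Call:
{"method": "carry_out", "body": {
  "series": [
    [[10,2,-20,0,0,8],[20,4,-40,0,0,16],[26,5,-60,0,0,24],[26,5,-70,0,0,24],[26,5,-70,0,0,24]]
  ]
}}

```text
clock: 21.8
tool_pos: [613.8, 68.9, 217.7]
orientation: [-2.56, -1.819, 0.004]
wrist_force: [-0.3, 0.3, 0.3]
finger_gap: 92.0
```

Call:
{"method": "carry_out", "body": {
  "series": [
    [[0,0,-5,-7.6,2.6,0],[0,0,-10,-11.35,3.9,0],[0,0,-10,-11.35,3.9,0]]
  ]
}}

```text
clock: 22.1
tool_pos: [614.5, 72.5, 209.4]
orientation: [2.448, 1.749, -0.257]
wrist_force: [0.2, 0.7, 0.0]
finger_gap: 91.6
```

```bash
python3 snap.py w6; python3 - <<'E'
from h import *
from scipy.spatial.transform import Rotation as R
np.set_printoptions(precision=3,suppress=True)
s=readout.read_state();print(s["q"],s["tool_pos"]);print(R.from_rotvec(s["orientation"]).as_matrix())
E
```

```text
22.15 [614.9  71.3 209.7]
[ 0.152  0.615 -0.742  1.479  0.547  1.389 -1.011] [614.885  71.343 209.704]
[[ 0.318  0.946 -0.066]
 [ 0.925 -0.325 -0.195]
 [-0.206  0.001 -0.979]]
```

View pics/w6.png

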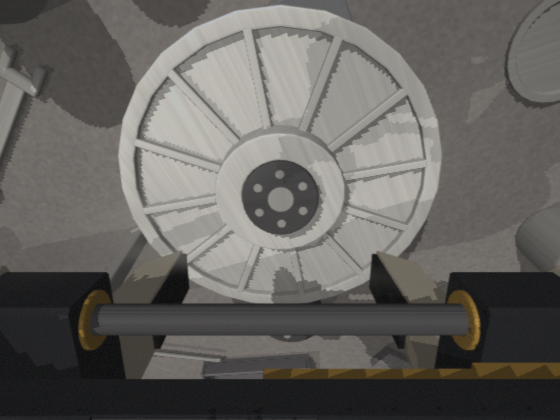

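```bash
python3 - <<'E'
from h import *
import pickle
m=pickle.load(open("pics/w6.pkl","rb"))
np.set_printoptions(precision=1,suppress=True)
for z in (128,131,134): print(atz(0,(280.8,199),z,m))
print(m["T"])
a=cv2.imread("pics/w6.png")[140:260,200:360];cv2.imwrite("pics/w6d.png",cv2.resize(a,None,fx=5,fy=5,interpolation=cv2.INTER_CUBIC))
E
```

```text
[614.8  70.5 128. ]
[615.3  72.  131. ]
[615.8  73.5 134. ]
[[  0.9  -0.3  -0.2 650.4]
 [ -0.3  -0.8  -0.5 178.7]
 [  0.    0.5  -0.9 346.4]
 [  0.    0.    0.    1. ]]
```

View pics/w6d.png

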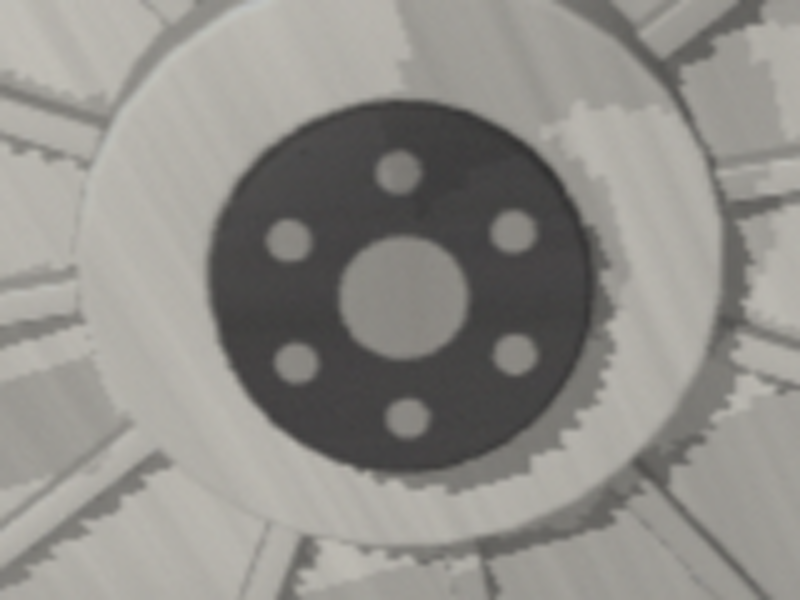

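Call:
{"method": "carry_out", "body": {
  "series": [
    [[0,0,-30,0,0,0],[0,0,-55,0,0,0],[0,0,-70,0,0,0],[0,0,-70,0,0,0],[0,0,-70,0,0,0]]
  ]
}}

```text
clock: 22.65
tool_pos: [615.5, 68.9, 140.0]
orientation: [2.451, 1.745, -0.255]
wrist_force: [-0.3, 0.8, 0.3]
finger_gap: 91.7
```

Call:
{"method": "carry_out", "body": {
  "series": [
    [[-1,0.7,-8,0,0,0],[-1,0.7,-14,0,0,0],[-1,0.7,-16,0,0,0],[-1,0.7,-16,0,0,0]]
  ]
}}

```text
clock: 23.05
tool_pos: [614.0, 70.0, 122.6]
orientation: [2.45, 1.747, -0.258]
wrist_force: [0.4, -0.5, 0.8]
finger_gap: 91.7
```

Call:
{"method": "carry_out", "body": {
  "series": [
    [[0,0,0,0,0,0],[0,0,0,0,0,0],[0,0,0,0,0,0],[0,0,0,0,0,0],[0,0,0,0,0,0]]
  ],
  "grip": -0.1,
  "squeeze": 10
}}

```text
clock: 23.55
tool_pos: [614.2, 70.0, 123.0]
orientation: [2.45, 1.747, -0.257]
wrist_force: [0.8, -0.2, -0.3]
finger_gap: 56.4
```

```bash
python3 snap.py w7;  python3 snap.py s7 side; python3 -c "
from h import *
s=readout.read_state();print(s['tool_pos'],s['wrist_force'],s['finger_gap'])
a=cv2.imread('pics/s7.png')[190:280,160:280];cv2.imwrite('pics/s7d.png',cv2.resize(a,None,fx=6,fy=6))"
```

```text
23.6 [614.4  70.  123. ]
23.65 [614.3  70.  123. ]
[614.31623319  70.04005602 123.04030162] [ 0.48489569 -0.25510643  1.33794934] 52.4670776154317
```

View pics/w7.png

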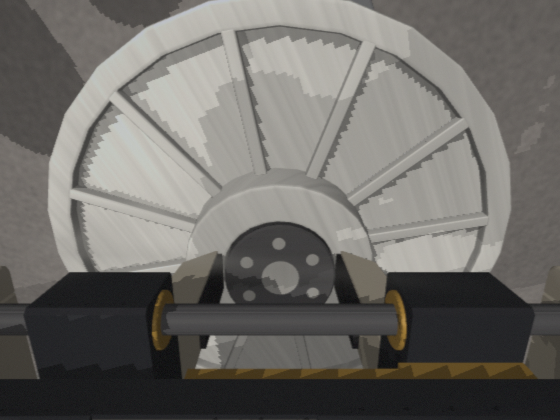

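View pics/s7d.png

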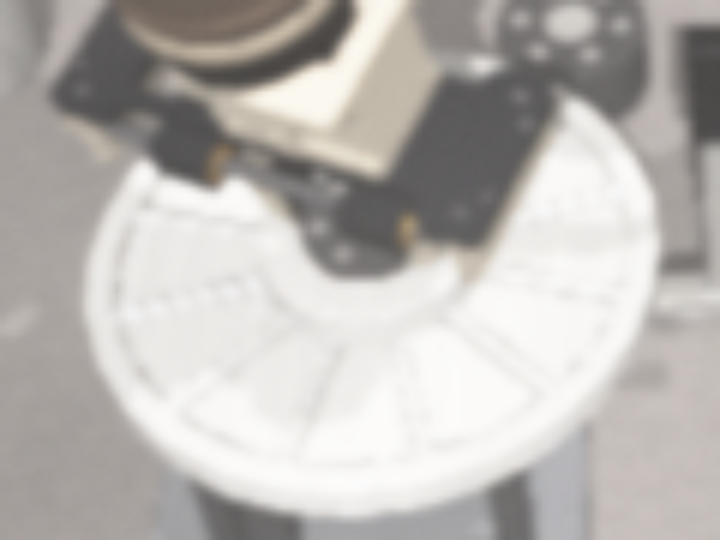

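Call:
{"method": "carry_out", "body": {
  "series": [
    [[0,0,0,0,0,0],[0,0,0,0,0,0],[0,0,0,0,0,0],[0,0,0,0,0,0]]
  ],
  "grip": -1,
  "squeeze": 40
}}

```text
clock: 24.05
tool_pos: [614.3, 70.0, 123.0]
orientation: [2.45, 1.747, -0.257]
wrist_force: [-0.3, -0.4, 2.3]
finger_gap: 51.8
```

Call:
{"method": "carry_out", "body": {
  "series": [
    [[0.2,0.6,3,0,0,0],[0.4,1.2,6,0,0,0],[0.6,1.8,9,0,0,0],[0.8,2.4,12,0,0,0]]
  ]
}}

```text
clock: 24.45
tool_pos: [614.7, 72.2, 135.0]
orientation: [2.45, 1.747, -0.259]
wrist_force: [0.8, -1.6, -4.2]
finger_gap: 51.9
```

Call:
{"method": "carry_out", "body": {
  "series": [
    [[0.6,1.8,9,0,0,0],[1,3,18,0,0,0],[1,3,30,0,0,0],[1,3,45,0,0,0],[1,3,60,0,0,0]]
  ]
}}

```text
clock: 24.95
tool_pos: [616.0, 75.6, 196.6]
orientation: [2.45, 1.747, -0.256]
wrist_force: [0.5, 0.5, -2.9]
finger_gap: 51.6
```

```bash
python3 snap.py w8;  python3 snap.py s8 side; python3 -c "
from h import *
s=readout.read_state();print(s['tool_pos'],s['wrist_force'],s['finger_gap'])
a=cv2.imread('pics/s8.png')[130:280,140:300];cv2.imwrite('pics/s8d.png',cv2.resize(a,None,fx=4,fy=4))"
```

```text
25.0 [617.1  76.2 199.3]
25.05 [617.2  76.2 198. ]
[617.16888747  76.23152887 198.00752294] [ 0.39717618  1.15299368 -3.46115123] 51.31905008342756
```

View pics/w8.png

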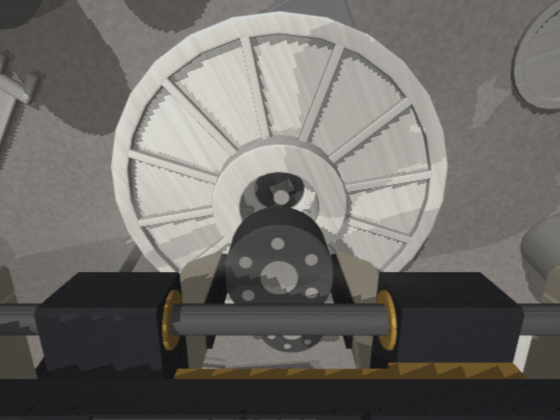

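View pics/s8d.png

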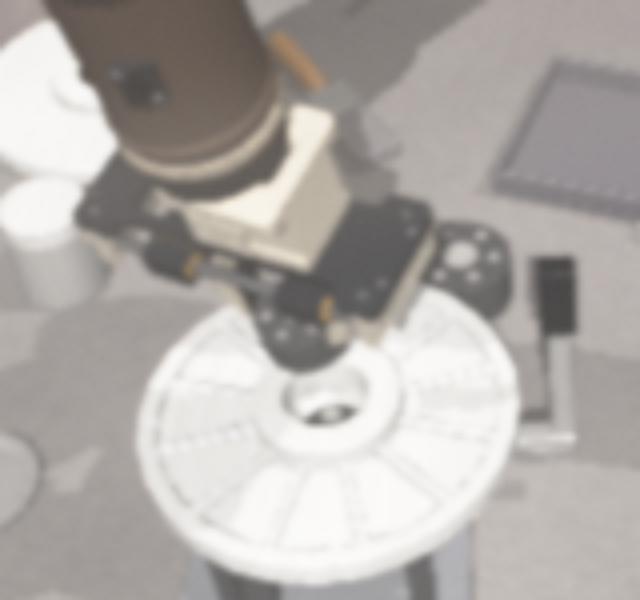

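```bash
python3 - <<'E'
import cv2
a=cv2.imread("pics/w8.png")[195:365,200:370];cv2.imwrite("pics/w8d.png",cv2.resize(a,None,fx=4,fy=4,interpolation=cv2.INTER_CUBIC)[:600])
E
```

```text
(no output)
```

View pics/w8d.png

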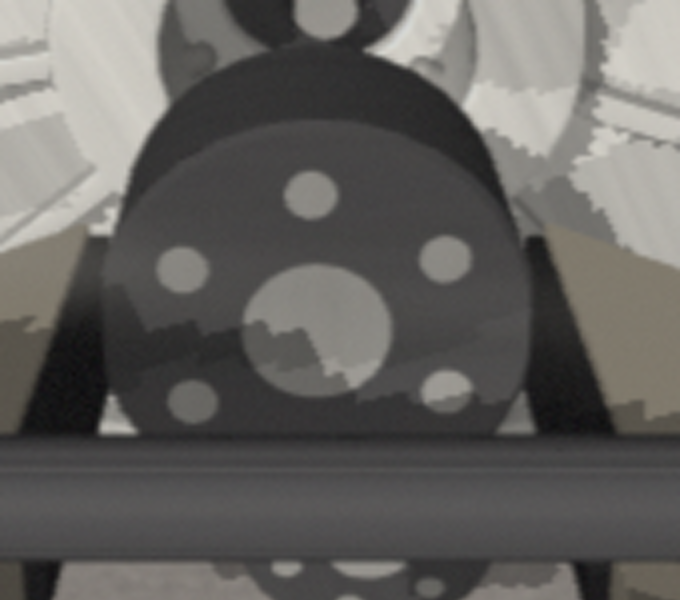

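```bash
cat > fit.py <<'E'
from h import *
from scipy.optimize import least_squares
def basis(a,b):
    n=np.array([a,b,1]);n/=np.linalg.norm(n);x=np.cross([0,1,0],n);x/=np.linalg.norm(x);return n,x,np.cross(n,x)
def fit(m,C,D,E,p0,ks):
    # C centre px, D dots px with index ks, E edge px
    def f(p):
        n,x,y=basis(p[3],p[4]); t=p[5]-np.array(ks)*np.pi/3
        P=np.vstack([p[:3],p[:3]+18.2*(np.outer(np.cos(t),x)+np.outer(np.sin(t),y))])
        r1=(np.array([proj(0,q,m) for q in P])-np.vstack([C,D])).ravel()
        r2=[]
        for e in E:
            c,d=ray(0,e,m);q=c+d*((p[:3]-c)@n)/(d@n);r2.append(np.linalg.norm(q-p[:3])-27)
        return np.r_[r1,r2]
    b=None
    for ph in np.arange(0,6.28,.5):
        s=least_squares(f,[*p0,0,0.1,ph])
        if b is None or s.cost<b.cost:b=s
    n=basis(b.x[3],b.x[4])[0]
    return b.x[:3],n,b.cost
E
python3 - <<'E'
from fit import *
import pickle
from scipy.spatial.transform import Rotation as R
np.set_printoptions(precision=2,suppress=True)
m=pickle.load(open("pics/w8.pkl","rb"))
k=lambda L:np.array(L)/4+[200,195]-.4
C,D,E=k([(317,330)]),k([(311,194),(445,259),(446,391),(193,402),(182,270)]),k([(105,300),(530,300),(310,120),(200,155),(430,160)])
# tool pose at the image: camera offset in tool frame from w6 style
s=readout.read_state();Rt=R.from_rotvec(s["orientation"]).as_matrix()
c,n,cost=fit(m,C,D,E,[615,75,205],[0,1,2,4,5])
print(c,n,cost,"tilt",np.degrees(np.arccos(n[2])),np.degrees(np.arctan2(n[1],n[0])))
print("tool pos at cam ~",[617.1,76.2,199.0],"in tool:",Rt.T@(c-np.array([617.1,76.2,199.3])),"n in tool",Rt.T@n)
# same for w6-time calibration check : tool tip projection
print(proj(0,np.array([617.1,76.2,199.3]),m))
E
```

```text
[615.24  74.97 200.5 ] [0.08 0.2  0.98] 1.2352164529828324 tilt 12.274917093111691 68.24968523246955
tool pos at cam ~ [617.1, 76.2, 199.0] in tool: [-1.98 -1.35 -0.81] n in tool [ 0.01  0.01 -1.  ]
[281.5  273.02]
```

Call:
{"method": "carry_out", "body": {
  "series": [
    [[-3,-10,3,3,-1,0],[-10,-28,6,6,-2,0],[-22,-55,8,9,-3,0],[-36,-88,8,11.35,-3.9,0],[-50,-120,8,11.35,-3.9,0]]
  ]
}}

```text
clock: 25.55
tool_pos: [564.8, -47.7, 202.6]
orientation: [2.56, 1.821, -0.0]
wrist_force: [0.5, -1.6, -4.2]
finger_gap: 51.6
```

Call:
{"method": "carry_out", "body": {
  "series": [
    [[-14,-34,0,0,0,0],[-28,-68,-5,0,0,0],[-42,-102,-10,0,0,0],[-56,-136,-20,0,0,0],[-70,-165,-30,0,0,0]]
  ]
}}

```text
clock: 26.05
tool_pos: [494.8, -211.8, 172.6]
orientation: [2.558, 1.822, -0.001]
wrist_force: [-0.3, 0.1, -4.2]
finger_gap: 51.5
```

Call:
{"method": "carry_out", "body": {
  "series": [
    [[-10,-20,-10,0,0,0],[-15,-30,-20,0,0,0],[-18,-35,-25,0,0,0],[-18,-35,-25,0,0,0]]
  ]
}}

```text
clock: 26.45
tool_pos: [477.5, -244.2, 147.2]
orientation: [-2.557, -1.823, 0.001]
wrist_force: [0.7, 0.0, -4.2]
finger_gap: 52.0
```

```bash
python3 snap.py w9;  python3 snap.py s9 side; python3 snap.py t9 top; python3 -c "
from h import *
s=readout.read_state();print(s['q'],s['tool_pos'],s['orientation'],s['wrist_force'],s['finger_gap'])
a=cv2.imread('pics/s9.png')[90:230,220:380];cv2.imwrite('pics/s9d.png',cv2.resize(a,None,fx=4,fy=4))"
```

```text
26.5 [ 478.3 -243.5  147.9]
26.55 [ 478.9 -243.1  148.3]
26.6 [ 479.  -243.1  148.5]
[ 0.96370501  0.50715336 -0.8217184   1.8366749   0.43911834  0.98859533
 -0.37267718] [ 479.03768396 -243.08592836  148.49074371] [2.55539546e+00 1.82669805e+00 1.94062499e-03] [ 0.47047227 -0.01398044 -4.43002975] 51.60632550730285
```

View pics/w9.png

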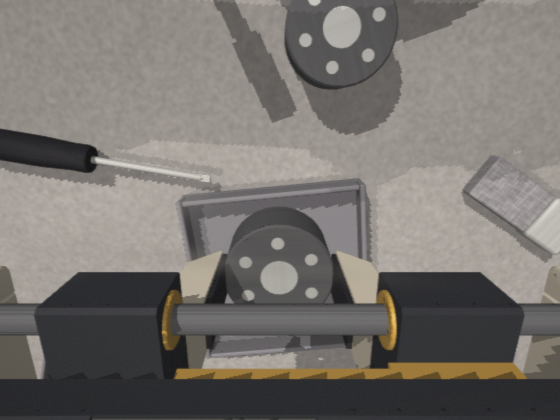

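View pics/s9d.png

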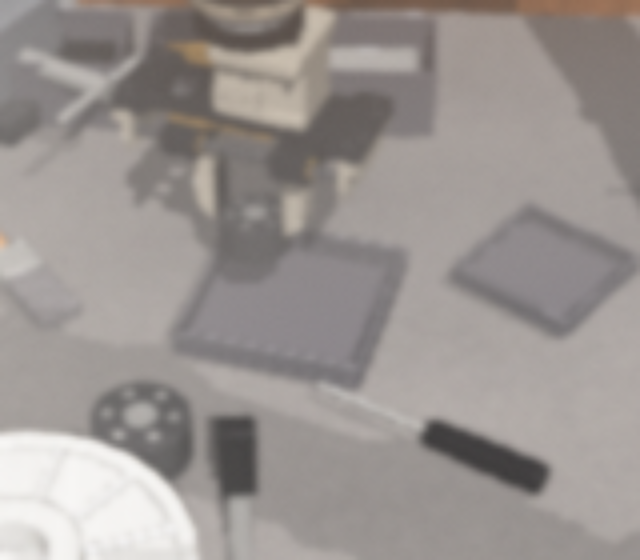

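View pics/t9.png

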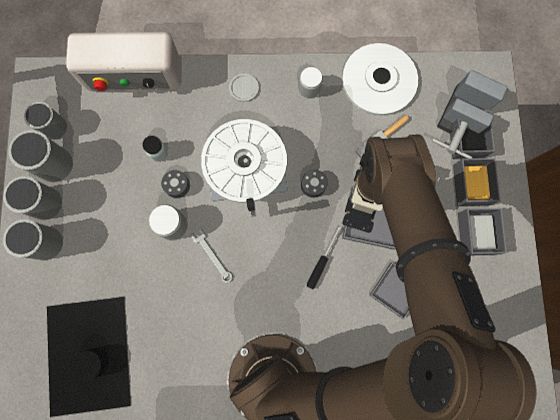

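```bash
python3 - <<'E'
from h import *
import pickle
np.set_printoptions(precision=1,suppress=True)
m=pickle.load(open("pics/w9.pkl","rb"))
print("w",atz(0,(181,201),25,m),atz(0,(362,181),25,m))
s=cv2.imread("pics/side0.png")[135:200,250:335];cv2.imwrite("pics/s0t.png",cv2.resize(s,None,fx=8,fy=8,interpolation=cv2.INTER_CUBIC))
w=cv2.imread("pics/w9.png")[160:280,160:400];cv2.imwrite("pics/w9d.png",cv2.resize(w,None,fx=3.3,fy=3.3,interpolation=cv2.INTER_CUBIC))
E
```

```text
w [ 400.1 -216.    25. ] [ 547.6 -248.8   25. ]
```

View pics/s0t.png

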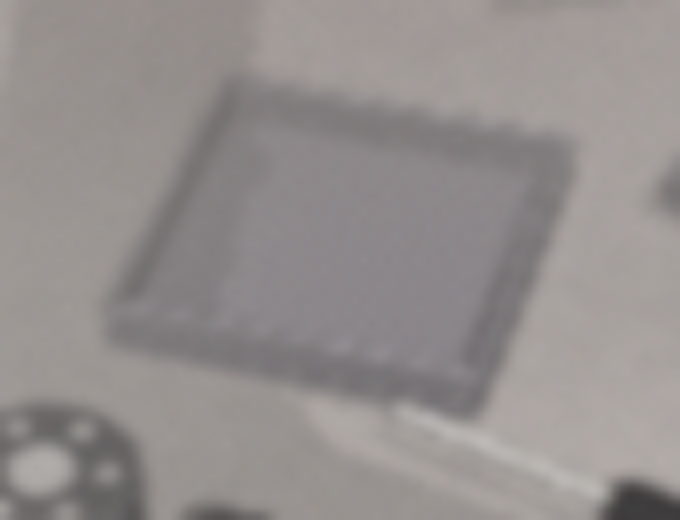

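View pics/w9d.png

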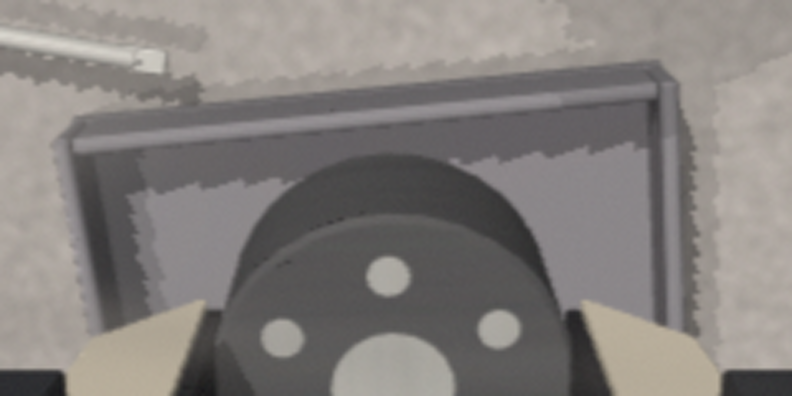

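```bash
python3 - <<'E'
from h import *
import pickle
np.set_printoptions(precision=1,suppress=True)
m=pickle.load(open("pics/w9.pkl","rb"))
a,b=atz(0,(178.2,203.3),25,m),atz(0,(365.5,186),25,m)
a0,b0=atz(0,(183.6,195.8),0,m),atz(0,(359.4,178.8),0,m)
print(a,b,np.linalg.norm(a-b),a0,b0,np.linalg.norm(a0-b0))
for A,B in((a,b),(a0,b0)):
  u=(B-A)[:2]/np.linalg.norm((B-A)[:2]); v=np.array([u[1],-u[0]]); print("centre",(A+B)[:2]/2+80*v,np.degrees(np.arctan2(u[1],u[0])))
P=[atz("side",(250+x/8,135+y/8),25) for x,y in((230,75),(577,140),(478,372),(103,303))]
print(P,np.mean(P,0),[np.linalg.norm(P[i]-P[i-1]) for i in range(4)])
E
```

```text
[ 397.1 -217.    25. ] [ 549.2 -253.8   25. ] 156.47797874715621 [ 395.1 -216.6    0. ] [ 549.8 -253.4    0. ] 159.03153444944044
centre [ 454.4 -313.2] -13.590903176643687
centre [ 453.9 -312.8] -13.375279707929097
[array([ 508.3, -404.9,   25. ]), array([ 354.8, -367.6,   25. ]), array([ 392.7, -219.2,   25. ]), array([ 547.3, -251.9,   25. ])] [ 450.8 -310.9   25. ] [np.float64(157.88242528109956), np.float64(157.94465109254253), np.float64(153.15861978203134), np.float64(157.95357376543942)]
```

Call:
{"method": "carry_out", "body": {
  "series": [
    [[-8,-22,-20,0,0,0],[-17,-46,-42,0,0,0],[-25,-69,-64,0,0,0],[-25,-69,-84,0,0,0],[-25,-69,-90,0,0,0]]
  ]
}}

```text
clock: 27.1
tool_pos: [452.5, -313.0, 56.5]
orientation: [-2.556, -1.823, 0.001]
wrist_force: [0.9, 0.2, -4.3]
finger_gap: 51.5
```

Call:
{"method": "carry_out", "body": {
  "series": [
    [[0,0,-6,0,0,0],[0,0,-10,0,0,0],[0,0,-12,0,0,0],[0,0,-12,0,0,0]]
  ]
}}

```text
clock: 27.5
tool_pos: [453.4, -313.3, 46.3]
orientation: [2.557, 1.825, 0.0]
wrist_force: [-0.4, 0.2, -3.9]
finger_gap: 51.9
```

```bash
python3 snap.py w10;  python3 snap.py s10 side; python3 -c "
from h import *
s=readout.read_state();print(s['q'],s['tool_pos'],s['orientation'],s['wrist_force'],s['finger_gap'])
a=cv2.imread('pics/s10.png')[90:230,220:380];cv2.imwrite('pics/s10d.png',cv2.resize(a,None,fx=4,fy=4))"
```

```text
27.55 [ 453.4 -313.4   46.4]
27.6 [ 453.4 -313.6   46.4]
[ 1.01106907  0.64788595 -0.71830542  1.89663014  0.57789365  0.81450776
 -0.34945052] [ 453.36684037 -313.55938618   46.4421887 ] [2.55676406e+00 1.82410964e+00 4.45345327e-04] [-0.61240314 -0.92966463 -4.35597833] 51.728141188639114
```

View pics/w10.png

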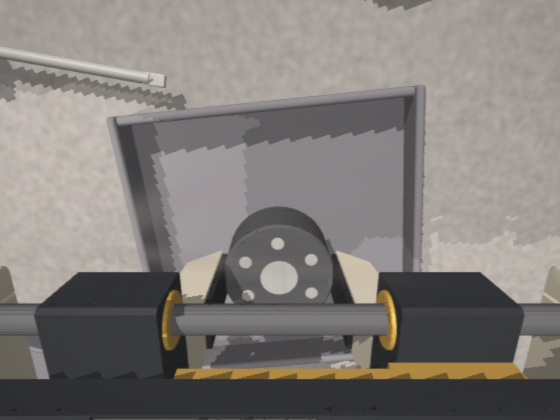

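View pics/s10d.png

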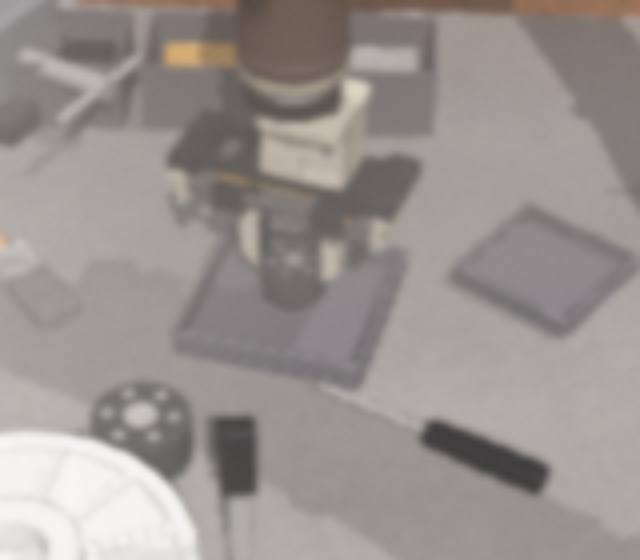

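```bash
python3 - <<'E'
from h import *
import pickle
m=pickle.load(open("pics/w10.pkl","rb"))
a,b=atz(0,(110,121),25,m),atz(0,(424.5,87.5),25,m)
u=(b-a)[:2]/np.linalg.norm((b-a)[:2]); v=np.array([u[1],-u[0]]); print(a,b,np.linalg.norm(a-b),(a+b)[:2]/2+80*v)
E
```

```text
[ 396.84952485 -218.05034243   25.        ] [ 548.26697999 -253.5755633    25.        ] 155.52905529224904 [ 454.28502582 -313.69805536]
```

Call:
{"method": "carry_out", "body": {
  "series": [
    [[0,0,-3,0,0,0],[0,0,-6,0,0,0],[0,0,-8,0,0,0],[0,0,-9,0,0,0],[0,0,-9.5,0,0,0]]
  ]
}}

```text
clock: 28.1
tool_pos: [452.9, -313.5, 36.2]
orientation: [-2.557, -1.824, 0.0]
wrist_force: [0.1, -0.2, -3.5]
finger_gap: 51.6
```

Call:
{"method": "carry_out", "body": {
  "series": [
    [[0,0,-0.5,0,0,0],[0,0,-1,0,0,0],[0,0,-1.5,0,0,0]]
  ]
}}

```text
clock: 28.4
tool_pos: [453.0, -313.6, 35.0]
orientation: [2.558, 1.824, 0.0]
wrist_force: [0.1, 0.1, -4.0]
finger_gap: 51.7
```

Call:
{"method": "carry_out", "body": {
  "series": [
    [[0,0,-0.5,0,0,0],[0,0,-1,0,0,0]]
  ]
}}

```text
clock: 28.6
tool_pos: [453.0, -313.6, 33.9]
orientation: [2.558, 1.824, 0.0]
wrist_force: [0.3, -0.7, -4.6]
finger_gap: 51.3
```

Call:
{"method": "carry_out", "body": {
  "series": [
    [[0,0,-0.5,0,0,0],[0,0,-1,0,0,0]]
  ]
}}

```text
clock: 28.8
tool_pos: [452.9, -313.5, 32.9]
orientation: [-2.558, -1.824, 0.0]
wrist_force: [0.1, 0.4, -3.9]
finger_gap: 51.5
```

Call:
{"method": "carry_out", "body": {
  "series": [
    [[0,0,-0.4,0,0,0],[0,0,-0.8,0,0,0]]
  ]
}}

```text
clock: 29.0
tool_pos: [452.9, -313.6, 32.1]
orientation: [2.558, 1.824, 0.0]
wrist_force: [-0.6, 0.9, -3.6]
finger_gap: 51.8
```

Call:
{"method": "carry_out", "body": {
  "series": [
    [[0,0,-0.4,0,0,0],[0,0,-0.8,0,0,0]]
  ]
}}

```text
clock: 29.2
tool_pos: [452.9, -313.6, 31.3]
orientation: [2.558, 1.824, -0.0]
wrist_force: [-0.1, -0.9, -4.3]
finger_gap: 51.8
```

Call:
{"method": "carry_out", "body": {
  "series": [
    [[0,0,-0.3,0,0,0],[0,0,-0.6,0,0,0]]
  ]
}}

```text
clock: 29.4
tool_pos: [453.0, -313.6, 30.7]
orientation: [2.558, 1.824, 0.0]
wrist_force: [0.5, 0.7, -4.7]
finger_gap: 51.7
```

Call:
{"method": "carry_out", "body": {
  "series": [
    [[0,0,-0.3,0,0,0],[0,0,-0.6,0,0,0]]
  ]
}}

```text
clock: 29.6
tool_pos: [452.9, -313.6, 30.1]
orientation: [2.558, 1.824, -0.0]
wrist_force: [0.9, 0.4, -3.7]
finger_gap: 51.5
```

Call:
{"method": "carry_out", "body": {
  "series": [
    [[0,0,-0.3,0,0,0],[0,0,-0.6,0,0,0]]
  ]
}}

```text
clock: 29.8
tool_pos: [452.9, -313.5, 29.5]
orientation: [-2.558, -1.824, -0.0]
wrist_force: [0.1, 0.2, -4.3]
finger_gap: 51.5
```

Call:
{"method": "carry_out", "body": {
  "series": [
    [[0,0,-0.3,0,0,0],[0,0,-0.6,0,0,0]]
  ]
}}

```text
clock: 30.0
tool_pos: [453.0, -313.6, 28.9]
orientation: [2.558, 1.824, 0.0]
wrist_force: [0.3, -0.4, -3.1]
finger_gap: 51.8
```

Call:
{"method": "carry_out", "body": {
  "series": [
    [[0,0,-0.3,0,0,0],[0,0,-0.6,0,0,0]]
  ]
}}

```text
clock: 30.2
tool_pos: [453.0, -313.6, 28.3]
orientation: [2.558, 1.824, 0.0]
wrist_force: [-0.1, 0.9, -5.1]
finger_gap: 51.9
```

Call:
{"method": "carry_out", "body": {
  "series": [
    [[0,0,-0.3,0,0,0],[0,0,-0.6,0,0,0]]
  ]
}}

```text
clock: 30.4
tool_pos: [453.0, -313.4, 27.8]
orientation: [2.558, 1.824, 0.0]
wrist_force: [-1.4, 1.1, 0.1]
finger_gap: 51.9
```

Call:
{"method": "carry_out", "body": {
  "series": [
    [[0,0,-0.3,0,0,0],[0,0,-0.6,0,0,0]]
  ]
}}

```text
clock: 30.6
tool_pos: [453.1, -313.4, 27.7]
orientation: [2.557, 1.824, -0.0]
wrist_force: [-4.1, 2.8, 9.2]
finger_gap: 51.7
```

Call:
{"method": "carry_out", "body": {
  "series": [
    [[0,0,-0.3,0,0,0],[0,0,-0.6,0,0,0]]
  ]
}}

```text
clock: 30.8
tool_pos: [453.1, -313.3, 27.6]
orientation: [2.557, 1.824, -0.001]
wrist_force: [-6.9, 3.1, 16.8]
finger_gap: 51.6
```

Call:
{"method": "carry_out", "body": {
  "series": [
    [[0,0,0.5,0,0,0],[0,0,0.9,0,0,0]]
  ]
}}

```text
clock: 31.0
tool_pos: [453.1, -313.5, 27.8]
orientation: [2.557, 1.824, 0.0]
wrist_force: [-1.2, 1.4, 0.4]
finger_gap: 51.6
```

Call:
{"method": "carry_out", "body": {
  "series": [
    [[0,0,0,0,0,0],[0,0,0,0,0,0],[0,0,0,0,0,0],[0,0,0,0,0,0],[0,0,0,0,0,0]]
  ],
  "grip": 0.8
}}

```text
clock: 31.5
tool_pos: [453.0, -313.6, 27.4]
orientation: [2.558, 1.824, 0.0]
wrist_force: [0.1, -0.4, -0.3]
finger_gap: 81.7
```

Call:
{"method": "carry_out", "body": {
  "series": [
    [[0,0,5,0,0,0],[0,0,20,0,0,0],[0,0,50,0,0,0],[0,0,90,0,0,0],[0,0,120,0,0,0]]
  ]
}}

```text
clock: 32.0
tool_pos: [453.7, -313.3, 150.7]
orientation: [2.556, 1.824, 0.002]
wrist_force: [-0.1, 0.2, -0.1]
finger_gap: 82.5
```

Call:
{"method": "carry_out", "body": {
  "series": [
    [[-15,-20,30,0,0,0],[-35,-50,60,0,0,0],[-55,-80,60,0,0,0],[-55,-80,60,0,0,0],[-55,-80,60,0,0,0]]
  ]
}}

```text
clock: 32.5
tool_pos: [397.3, -394.2, 208.3]
orientation: [2.559, 1.821, 0.0]
wrist_force: [0.6, 0.4, 0.4]
finger_gap: 82.5
```

```bash
python3 snap.py w11;  python3 snap.py s11 side; python3 snap.py t11 top;python3 -c "
from h import *
s=readout.read_state();print(s['tool_pos'],s['wrist_force'],s['finger_gap'])
a=cv2.imread('pics/s11.png')[90:230,220:380];cv2.imwrite('pics/s11d.png',cv2.resize(a,None,fx=4,fy=4))"
```

```text
32.55 [ 398.1 -393.   208.1]
32.6 [ 398.5 -392.5  208. ]
32.65 [ 398.7 -392.3  207.8]
[ 398.68342383 -392.25877892  207.77601278] [ 0.31265513  0.64252742 -0.34042571] 82.84657841072126
```

View pics/w11.png

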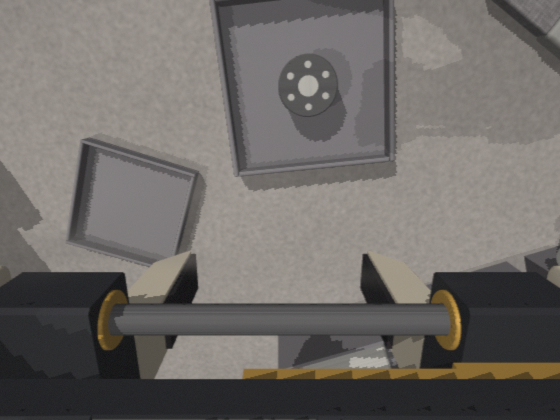

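View pics/s11d.png

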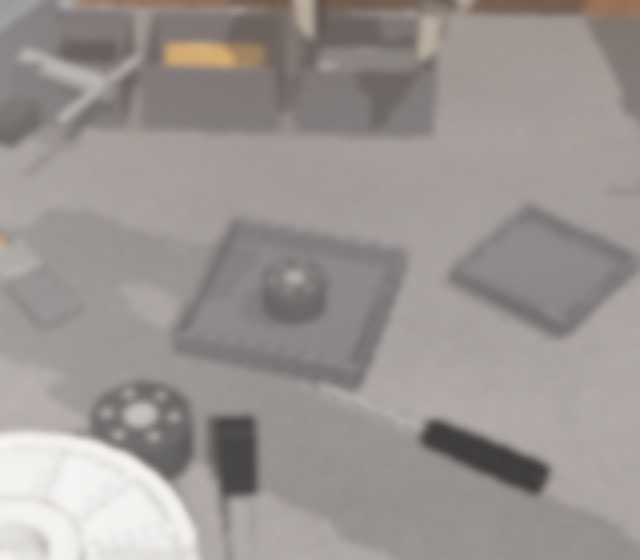

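View pics/t11.png

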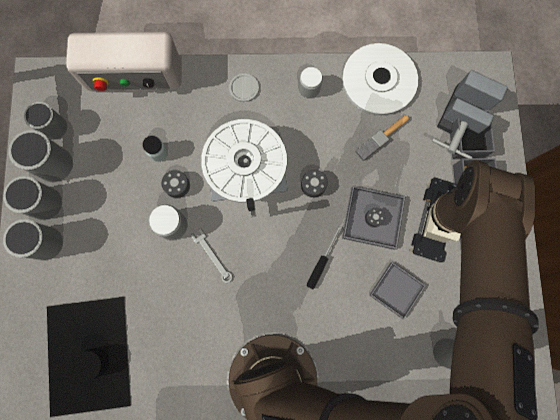

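The boss sits flat near the middle of the large tray (top view (376,217), wrist view (308,86)). The other things look unmoved and the gripper is clear, so I'm handing it in.

```bash
python3 -c "
from h import *
c=atz('top',(376,216.5),35);print(c)
print(r.job_done())"
```

```text
[ 454.2158212  -314.84275671   35.        ]
the job is handed in; nothing more can be done
None
```

The job is handed in: the boss is lying flat in the large tray. It took about 33 s of the 72 s allowed, and no verdict was reported.

**What I did**
- I gripped the handle and slid the rod along the guide bar with light contact until the force dropped, about 2 to 5 mm on the negative side of centre. The pin then rose freely there.
- I pushed up at about 17 N or less at the wrist, which is about 11 N on the pin, until the boss popped at about 0.045 m.
- I lowered the rod 10 mm to check that the boss stayed up. Then I gripped it with the tool tilted 12° to match its lean, levelled it and set it down.

**Last checks**
- **Placing:** in the wrist, side and top pictures the boss lies flat. It measures about (454, −315), within 2 mm of my estimate of the tray centre, about (454, −313.5).
- **Other things:** the tin, jar, wrench, screwdriver, brush and look-alikes appear where they were in the first pictures.
- **Gripper:** open and clear, with wrist force near zero.

**What disagreed or fell short**
- The camera fit gave the boss a tilt of 16°, more than the stated maximum of 12°. A second fit, with the boss in the gripper, gave 12°.
- The gripper read about 51.7 mm on the 54 mm boss, for a reason I did not find. The boss held firmly.
- While I felt for the tray floor, the press-down briefly reached about 17 N; I backed off before letting go.

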